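# Change the cassette at the swab-tube station and clear the bench

### The job

First take the used cassette (blue caps) off the sprung stage and stand it upright in the open drawer. Then stand the fresh cassette (red caps) squarely on the stage between the end lips, push it down and hold it until the orange latch bolt has caught, and only after that turn the clamp knob clockwise past its detent until it clicks over to the green dot. Also lay every loose swab tube from the bench in the same drawer, at whatever moment suits, leave the drawer open, and do not push the bottle, tip box or dish about.

Things in the scene. Friction and masses are not known exactly. Their poses are not given: they have to be found in the camera images.
- used_center (a point): Centre of the used cassette (blue caps): a rigid white tube holder 100 mm long (its x), 52 mm wide (y), 62 mm tall. The body is 50 mm tall, its flat long sides are gripped across the 52 mm; on top are two rows of fixed caps 12 mm tall, 6 mm in from the sides. Origin 31 mm above its underside, z up. About 0.35 kg. It starts on the raised stage.
- fresh_center (a point): Centre of the fresh cassette (red caps), same size and shape as the used one, origin 31 mm above its underside, x along its 100 mm length, z up. It starts standing on the bench; either way round fits the stage.
- stage_top (a point): Centre of the top face of the sprung stage, a level platform 116 mm long (x) by 60 mm wide (y) with a black pad; z up. At its x ends are black lips 5 mm tall, inner faces 106 mm apart: a cassette stands lengthwise between them with 3 mm to spare at each end; the long sides are open. 60 mm above the bench when up, it sinks with the stage.
- stage (a joint): How far the stage is pushed down, m: 0 = up, 0.017 = bottom stop. The spring lifts with 8 N at the top and 16.5 N at the stop, less the weight of stage and cassette (about 5.5 N). The latch can catch from about 0.013 on; once caught the stage stays at about 0.012. The latch is not released in this job.
- bolt (a joint): Travel of the orange latch bolt at the +x end of the stage, m: below 0.003 while the stage is up (the stage's sloping tongue blocks it). It is damped: with the stage held right down it creeps over the tongue at about 4.5 mm/s, so hold for about 2 s. Let go before 0.0065 and the stage pushes it back and rises. Above 0.008 it has caught; 0.011 is its end.
- station: The loading station, fixed; origin on the bench under the stage's centre, x along the stage, z up. White base 25 mm tall, from x -85 to 130 mm and y -145 to 55 mm; the latch housing (aluminium cheeks, 67 mm above the bench) stands at x 80 to 128 mm, the clamp knob at y -105 mm.
- knob_grip (a point): Grip point of the black clamp knob, on its upright turning axis, 79 mm above the bench, 12 mm below the top of its bar. The bar (with a white pointer line towards its -x end) is 50 mm long (this point's x), 14 mm thick (y), 36 mm tall. The knob stands 105 mm to the -y side of the stage's centre. z up; x turns with the knob.
- knob (a joint): Angle of the clamp knob, rad, growing clockwise seen from above: about 0 = open (pointer at the red dot), about 1.2 = clamped (pointer at the green dot). A sprung detent holds it at 0 and at 1.2, with the hump at 0.6: short of the hump it springs back, past it, it snaps on to about 1.2. It takes up to 0.16 N m; end stop at 1.23.
- drawer_in (a point): Centre of the inner floor of the open grey drawer of the low white cabinet, 10 mm above the bench; the drawer's blue front is on its -x side, z up. Inside it is 210 mm (x) by 250 mm (y) and 55 mm deep, walls 5 mm. The part at its +x end is under the cabinet's top, which is 105 mm above the bench.
- drawer_open (a point): Point on the drawer's inner floor, 18 mm from point drawer_in towards the drawer's front, in the middle of the part that lies open to above: that part is about 160 to 180 mm long in x and 250 mm wide in y. The drawer slides along x with 8 N of friction and is to be left open.
- tube0_center (a point): Centre (on the axis, at half length) of loose swab tube 0, which may be absent. A round clear tube 18 mm in diameter and 120 mm long with a red square cap (22 mm square, last 30 mm at the +x end) and a white square collar (22 mm square, 12 mm long at the other end). It lies level on them, so the centre is 11 mm above what it lies on. x along the tube. 50 g. Grip across the middle.
- tube1_center (a point): Centre (on the axis, at half length) of loose swab tube 1, which may be absent. A round clear tube 18 mm in diameter and 120 mm long with a red square cap (22 mm square, last 30 mm at the +x end) and a white square collar (22 mm square, 12 mm long at the other end). It lies level on them, so the centre is 11 mm above what it lies on. x along the tube. 50 g. Grip across the middle.
- tube2_center (a point): Centre (on the axis, at half length) of loose swab tube 2, which may be absent. A round clear tube 18 mm in diameter and 120 mm long with a red square cap (22 mm square, last 30 mm at the +x end) and a white square collar (22 mm square, 12 mm long at the other end). It lies level on them, so the centre is 11 mm above what it lies on. x along the tube. 50 g. Grip across the middle.
- reagent: Brown bottle, 60 mm in diameter, 110 mm tall, standing beyond the station; bystander, not to be disturbed. Origin at its underside.
- tipbox: Yellow box of pipette tips with a clear lid, 121 x 86 mm, 67 mm tall; bystander, not to be disturbed. Origin at its underside.
- dish: Flat white dish with a glass cover, 94 mm in diameter, 16 mm tall, on the bench between robot and station; bystander, not to be disturbed. Origin at its underside.
- drawer (a joint): How far the drawer has been pushed in, m: about 0 (-0.01 to 0.01) as it starts, wide open; 0.18 = shut. The low white cabinet behind it is fixed, 290 mm wide, 235 mm deep, 105 mm tall; at 0 its front is 64 mm to the +x side of point drawer_in (nearer by this value).

How it is judged (in metres and radians):
On the way, in this order (a step that is already met when the one before it is completed fails the run):
1. the used cassette stands upright in the drawer (x of used_center in the frame of drawer_in between -0.085 and 0.085 m and y of used_center in the frame of drawer_in between -0.115 and 0.115 m and z of used_center in the frame of drawer_in between 0.015 and 0.045 m and angle between used_center's own z axis and vertical below 0.2 rad and linear speed of used below 0.05 m/s), for 0.2 s.
2. the fresh cassette stands on the stage and the latch has caught with the stage down (x of fresh_center in the frame of stage_top between -0.007 and 0.007 m and y of fresh_center in the frame of stage_top between -0.01 and 0.01 m and z of fresh_center in the frame of stage_top between 0.026 and 0.036 m and angle between the x axis of fresh_center and the x axis of stage_top, either way round below 0.15 rad and value of joint bolt above 0.008 m and value of joint stage above 0.0105 m), for 0.3 s.
3. the clamp knob has been turned past its detent (value of joint knob above 1 rad and value of joint bolt above 0.008 m and value of joint stage above 0.0105 m), for 0.2 s.
At the end, for the whole second after the job is handed in: Used cassette upright (0.2 rad) in the drawer, all tubes in it (centre under 50 mm above its floor), drawer left open; fresh cassette on the stage within 7 mm lengthwise, 10 mm sideways, 0.15 rad; stage down over 10.5 mm, bolt over 8 mm, knob past 1.0 rad; all at rest (all of step 3 and x of used_center in the frame of drawer_in between -0.085 and 0.085 m and y of used_center in the frame of drawer_in between -0.115 and 0.115 m and z of used_center in the frame of drawer_in between 0.015 and 0.045 m and angle between used_center's own z axis and vertical below 0.2 rad and x of fresh_center in the frame of stage_top between -0.007 and 0.007 m and y of fresh_center in the frame of stage_top between -0.01 and 0.01 m and z of fresh_center in the frame of stage_top between 0.026 and 0.036 m and angle between the x axis of fresh_center and the x axis of stage_top, either way round below 0.15 rad and x of tube0_center in the frame of drawer_in between -0.11 and 0.11 m and y of tube0_center in the frame of drawer_in between -0.13 and 0.13 m and z of tube0_center in the frame of drawer_in between 0 and 0.05 m and x of tube1_center in the frame of drawer_in between -0.11 and 0.11 m and y of tube1_center in the frame of drawer_in between -0.13 and 0.13 m and z of tube1_center in the frame of drawer_in between 0 and 0.05 m and x of tube2_center in the frame of drawer_in between -0.11 and 0.11 m and y of tube2_center in the frame of drawer_in between -0.13 and 0.13 m and z of tube2_center in the frame of drawer_in between 0 and 0.05 m and linear speed of each of used, fresh below 0.02 m/s and linear speed of each of tube0, tube1, tube2 below 0.03 m/s and value of joint drawer below 0.08 m); the robot touches nothing.
It fails at once if a bystander (bottle, tip box, dish) is pushed more than 30 mm (distance of any of reagent, tipbox, dish from where it was at the start of the episode above 0.03 m).
It fails at once if the latch is made to catch without the fresh cassette on the stage (value of joint bolt above 0.008 m and horizontal distance between fresh_center and stage_top above 0.03 m).
Of tube0, tube1, tube2 only 2 to 3 are there at a start; the rules pass over those that are not, and their reading is None.
At some moment in a run one of tube0, tube1, tube2 may be knocked a few centimetres aside while the robot is not near it.
It also fails if it takes over 210 s, if anything falls off the work surface, if the arm or the gripper's body presses on something with over 40 N, if the wrist force passes 120 N, or if a joint passes its speed limit or range.

### The arm

A 6-joint arm with a two-finger parallel gripper is mounted at the origin on the work surface. World frame = base frame: x ahead of the robot, y to its left, z up, the work surface at z = 0. Lengths are in mm, angles in rad, forces in N, time in s.
With the tool pointing down it reaches from about 400 to 925 mm from the base axis. Payload 12.5 kg.
Tool frame: the origin (TCP) lies at the very end of the fingers, on their centre line; the grasp point (between the pads) lies 19 mm behind it; z points along the fingers, y is the direction in which the jaws open and shut (so a half turn about z gives the same grasp; the last joint's range is limited). The gripper opens to 95 mm and grips with 3 to 60 N. Pads are 20 mm wide; open, the fingers measure 119 mm over their backs; the gripper's body (75 mm by 180 mm) begins 59 mm behind the grasp point.
Start: joints at [1.079, 0.491, 1.559, -0, 1.092, -0.106], TCP at [235.174, 579.088, 189.861] pointing down, gripper open.
Joint ranges: [-3.1, 3.1], [-0.84, 2.19], [0.05, 2.79], [-1.13, 4.28], [0.06, 2.93], [-2.69, 2.69]. Speed limits (rad/s): [2.22, 2.22, 2.79, 3.14, 3.14, 3.14].

### API

Orientations are given as [roll, pitch, yaw] about the fixed x, y, z axes, in that order (R = Rz(yaw) Ry(pitch) Rx(roll)).
In Python, from cell import env, read_camera, get_calibration gives the robot as it stands.
- The arm moves only by the tool arm_command, never from a script. Its argument "targets" is a list of rows, each a list of 3 entries, a list of its own where there are three numbers: the turn, a rotation vector about the tool's x, y, z in rad, then the shift along the tool's x, y, z in m, then the closure in counts, from 0 (fully open) to 255 (shut). In form: [[[rx, ry, rz], [tx, ty, tz], fingers], ...]. A call has 1 to 8 rows; each row is the pose to reach, as a shift and turn from the pose commanded when the call began, along the tool's axes at that moment; what a row does not reach only later rows make up. A row lasts 1/10 s, in which the tool goes at most 50 mm and 8.59 degrees, less where a joint would pass 70% of its speed; a pose out of reach is approached as far as the arm can. A call with a gripper value outside its range is refused whole. The fingers move at their own pace and stop on an object; the grip force is fixed at half the most. Time passes only in rows, so rows that repeat a pose let the fingers close. It gives the time, the measured TCP pose, the force and the opening at its end, in the units of the state.
- env.state(): the state, without advancing time (a new reading comes with each control period).
- read_camera(name): name is "scene" or "side" or "wrist"; returns (picture, depth): 384x512x3 uint8, blue, green, red; 384x512 float32, mm along the optical axis (not along the pixel's ray), 0 where there is no reading.
- get_calibration(name): a dict with "vfov" (degrees; the focal length in pixels is half the picture's height over the tangent of half this angle, whatever the lens; pixels are square), "cx", "cy" (the principal point, pixels), "k1" (the pictures are not rectified: a ray, as slopes to the right and down, at radius r is drawn at 1 + k1 r^2 times it, then the intrinsics apply), "world_from_camera" (4x4, takes a point from camera to world coordinates). Camera axes: x right, y down, z forward; pixel columns grow to the right and rows downward; lengths in mm; the calibration is good to about 2 mm. A picture is of the moment at which its call begins: read the wrist's pose just before it. get_calibration takes no time and is no camera call; for the wrist camera it gives the pose at the moment of the call.
- env.job_done(): hands the job in, once; it reports no verdict.
The state is a dict: "t": time; "joints": joint angles; "qvel": joint speeds; "tau": joint torques, N m; "eef_pos": TCP position; "tcp_rot": TCP orientation; "ft_force": force on the tool from outside, world axes, zero at the start; "moment": the same for the moment, N m; "opening": opening from 0.0 (shut) to 1.0 (fully open).
Only numpy, scipy, OpenCV 4.12 (cv2) and the standard library are available. Lean on these libraries where they do the work, as an engineer would, in place of code of your own. Each camera call takes 0.05 s, during which the arm holds its last target.

## Working session

There is one attempt and no reset: what is moved stays moved. The work goes in short steps, Python scripts to look and compute and a tool call to move; the robot and the scene stay as the last step left them, time stands still between calls to the robot, and variables do not carry over. Pictures are saved under pics/ and viewed, and the job is handed in when it is done.

Besides the shell and the picture viewer there is one more tool, called as name([rows], argument=value, ...), one row to a line, values as JSON. arm_command: Moves the arm, as the interface text tells. Its arguments: {"type":"object","properties":{"targets":{"type":"array"}},"required":["targets"]}

```bash
ls; mkdir -p pics
cat > h.py <<'E'
import numpy as np, cv2
from cell import env, read_camera, get_calibration
from scipy.spatial.transform import Rotation as R
def snap(n,f):
    c=get_calibration(n); p,d=read_camera(n); cv2.imwrite(f'pics/{f}.png',p); np.savez(f'pics/{f}.npz',p=p,d=d,T=np.array(c['world_from_camera']),v=[c['vfov'],c['cx'],c['cy'],c['k1']]); return p,d,c
def load(f):
    z=np.load(f'pics/{f}.npz'); v=z['v']; return z['p'],z['d'],dict(vfov=v[0],cx=v[1],cy=v[2],k1=v[3],world_from_camera=z['T'])
def rays(c,uv,H=384):
    uv=np.atleast_2d(np.array(uv,float)); f=H/2/np.tan(np.radians(c['vfov'])/2)
    K=np.array([[f,0,c['cx']],[0,f,c['cy']],[0,0,1]])
    q=cv2.undistortPoints(uv.reshape(-1,1,2),K,np.array([c['k1'],0,0,0,0.])).reshape(-1,2)
    return np.c_[q,np.ones(len(q))]
def plane(c,uv,z):
    r=rays(c,uv); T=np.array(c['world_from_camera']); d=r@T[:3,:3].T; o=T[:3,3]
    return o+d*((z-o[2])/d[:,2])[:,None]
def pts(c,uv,d):
    r=rays(c,uv); T=np.array(c['world_from_camera']); uv=np.atleast_2d(uv).astype(int)
    return (r*d[uv[:,1],uv[:,0]][:,None])@T[:3,:3].T+T[:3,3]
def cloud(c,d):
    v,u=np.mgrid[:d.shape[0],:d.shape[1]]; uv=np.c_[u.ravel(),v.ravel()]
    return pts(c,uv,d).reshape(*d.shape,3)
E
python3 - <<'E'
from h import *
print(env.state())
for n in ['scene','side','wrist']:
    p,d,c=snap(n,n+'0'); print(n,c['vfov'],c['k1'],np.round(c['world_from_camera'],3).tolist(),(d>0).mean())
E
```

```text
pics
{'t': 0.0, 'joints': array([ 1.07940920e+00,  4.91534532e-01,  1.55946309e+00,  4.69730211e-08,
        1.09169554e+00, -1.05590788e-01]), 'qvel': array([ 0.00111808, -0.0002455 , -0.00031955, -0.00076851,  0.00086496,
       -0.00065176]), 'tau': array([-2.47695170e-03, -6.12673616e+01, -2.58168054e+01,  6.90575852e-02,
        4.84452350e-02, -1.20375644e-04]), 'eef_pos': array([235.02774228, 578.82687357, 189.27261653]), 'tcp_rot': array([-3.14049828e+00, -1.16029190e-04,  2.75579623e+00]), 'ft_force': array([0.72997419, 0.34108875, 0.13160978]), 'moment': array([-0.0072483 ,  0.00820074,  0.03172387]), 'opening': 0.9973469567289328}
scene 47.18774227306113 -0.09255138940740588 [[0.641, 0.428, -0.638, 1406.015], [0.768, -0.358, 0.531, -781.093], [-0.001, -0.83, -0.558, 820.837], [0.0, 0.0, 0.0, 1.0]] 0.9956766764322916
side 52.236046375355556 0.0011823190293829468 [[0.992, -0.065, 0.107, 476.318], [-0.124, -0.622, 0.773, -831.209], [0.016, -0.781, -0.625, 667.247], [0.0, 0.0, 0.0, 1.0]] 0.9957936604817709
wrist 71.23416617129742 -0.015101831011490712 [[0.375, 0.892, 0.253, 163.975], [0.927, -0.36, -0.103, 608.448], [-0.001, 0.273, -0.962, 383.403], [0.0, 0.0, 0.0, 1.0]] 0.9961039225260416
```

View pics/scene0.png

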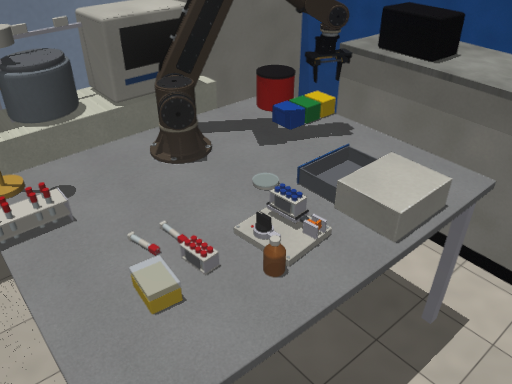

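View pics/side0.png

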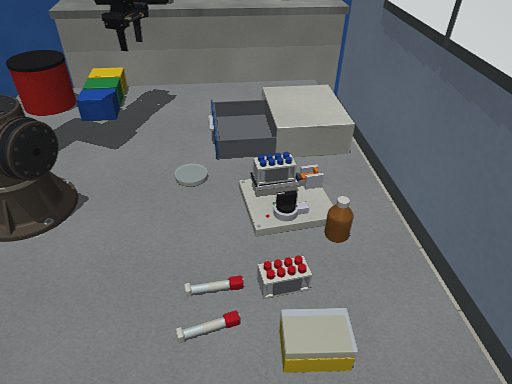

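View pics/wrist0.png

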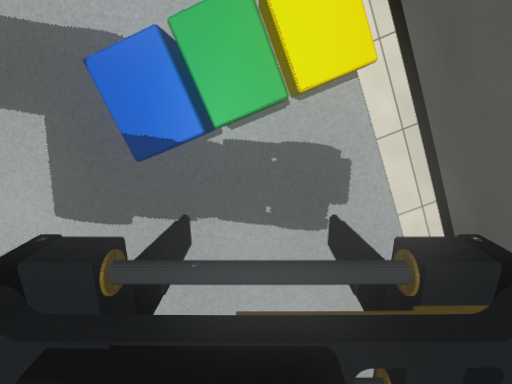

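Run:
```python
from h import *
p,d,c=load('side0')
cv2.imwrite('pics/side0z.png',cv2.resize(p[80:380,170:370],(800,600),interpolation=cv2.INTER_CUBIC)[:600] if 0 else cv2.resize(p[85:310,170:370],None,fx=2.66,fy=2.66,interpolation=cv2.INTER_CUBIC))
for n in ['side0','scene0']:
    p,d,c=load(n); P=cloud(c,d)
    hsv=cv2.cvtColor(p,cv2.COLOR_BGR2HSV)
    m={'red':(((hsv[...,0]<6)|(hsv[...,0]>172))&(hsv[...,1]>150)&(hsv[...,2]>60)),
       'blue':((hsv[...,0]>108)&(hsv[...,0]<128)&(hsv[...,1]>130)&(hsv[...,2]>50)),
       'orange':((hsv[...,0]>6)&(hsv[...,0]<18)&(hsv[...,1]>150)&(hsv[...,2]>130)),
       'green':((hsv[...,0]>45)&(hsv[...,0]<75)&(hsv[...,1]>130)&(hsv[...,2]>60))}
    for k,mm in m.items():
        N,L,s,ce=cv2.connectedComponentsWithStats(mm.astype(np.uint8))
        for i in range(1,N):
            if s[i,4]<8: continue
            q=P[L==i]; md=np.median(q,0)
            if -600<md[1]<500 and 300<md[0]<1100: print(n,k,s[i].tolist(),np.round(ce[i],1),np.round(md))
    # white narrow
```

```text
side0 red [284, 257, 12, 18, 124] [289.5 265.9] [ 622. -321.   61.]
side0 red [295, 256, 11, 17, 122] [299.9 264.1] [ 644. -319.   61.]
side0 red [274, 259, 11, 18, 127] [279.  267.7] [ 600. -323.   61.]
side0 red [264, 261, 11, 18, 122] [268.7 269.8] [ 579. -326.   62.]
side0 red [228, 276, 15, 14, 169] [235.7 282.5] [ 513. -317.   21.]
side0 red [223, 311, 17, 17, 205] [231.5 318.9] [ 498. -403.   21.]
side0 blue [266, 153, 17, 13, 139] [274.4 158.7] [641. -23. 121.]
side0 blue [283, 152, 9, 12, 66] [287.  157.3] [670. -21. 122.]
side0 blue [258, 154, 8, 13, 69] [261.6 160.1] [605. -26. 121.]
side0 orange [314, 167, 4, 5, 14] [315.4 169.1] [753.  -6.  70.]
side0 orange [300, 172, 14, 6, 33] [305.6 174.3] [725.  -2.  54.]
scene0 red [178, 234, 35, 23, 294] [195.6 244.2] [ 606. -318.   60.]
scene0 red [148, 244, 11, 11, 65] [152.8 248.3] [ 500. -404.   20.]
scene0 blue [275, 184, 27, 16, 204] [288.2 191.3] [639. -19. 120.]
scene0 orange [308, 219, 13, 5, 28] [314.2 221.1] [745.  -5.  62.]
```

View pics/side0z.png

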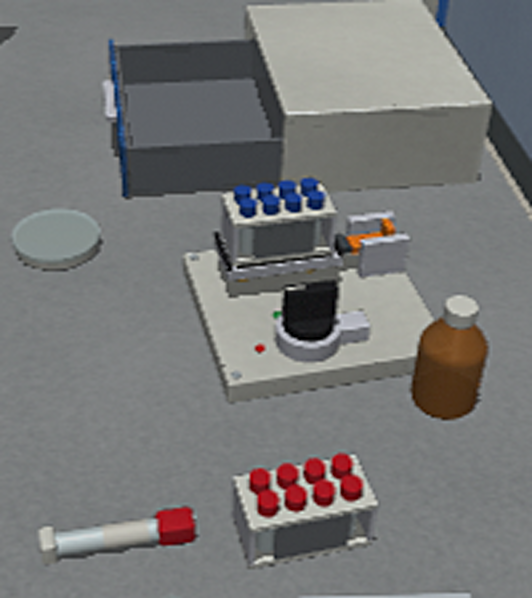

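Run:
```python
from h import *
A=[]
for n in ['side0','scene0']:
    p,d,c=load(n); P=cloud(c,d).reshape(-1,3); A.append(P)
    def rect(name,x0,x1,y0,y1,z0,z1):
        q=P[(P[:,0]>x0)&(P[:,0]<x1)&(P[:,1]>y0)&(P[:,1]<y1)&(P[:,2]>z0)&(P[:,2]<z1)]
        if len(q)<10: print(n,name,len(q)); return
        print(n,name,len(q),np.round(q.min(0)),np.round(q.max(0)),[np.round(t,1) for t in cv2.minAreaRect(q[:,:2].astype(np.float32))])
    rect('used',560,720,-90,50,100,130)
    rect('fresh',540,700,-400,-270,42,75)
    rect('knob',600,720,-190,-90,84,100)
    rect('base',500,800,-220,80,20,30)
    rect('cab',500,1000,80,500,98,112)
    rect('drawerrim',400,1000,80,500,48,75)
    rect('tube1',380,540,-360,-290,12,30)
    rect('tube0',380,520,-450,-365,12,30)
    rect('dish',380,560,-60,140,10,25)
    rect('tipbox',500,900,-650,-400,60,75)
    rect('bottle',700,900,-250,-80,90,118)
# top map
Z=np.zeros((1000,1000),np.float32)
for P in A:
    k=(P[:,0]>200)&(P[:,0]<1200)&(P[:,1]>-600)&(P[:,1]<400)&(P[:,2]<200)
    q=P[k]; np.maximum.at(Z,((1199-q[:,0]).astype(int),(399-q[:,1]).astype(int)),q[:,2]+20)
cv2.imwrite('pics/top0.png',cv2.applyColorMap(cv2.resize(np.clip(Z*1.6,0,255).astype(np.uint8),(600,600),interpolation=cv2.INTER_AREA),cv2.COLORMAP_JET))
```

```text
side0 used 619 [588. -47. 100.] [692.  15. 125.] [array([640., -17.]), array([100.6,  54.7]), np.float64(5.0)]
side0 fresh 1111 [ 561. -350.   42.] [ 665. -287.   65.] [array([ 612.6, -317.9]), array([100.5,  53.3]), np.float64(7.1)]
side0 knob 119 [ 628. -132.   84.] [ 677. -112.   94.] [array([ 652.6, -121.2]), array([49.8, 17.6]), np.float64(5.2)]
side0 base 2574 [ 551. -215.   20.] [792.  30.  30.] [array([672. , -92.4]), array([215.8, 264.7]), np.float64(6.3)]
side0 cab 3155 [674. 156.  98.] [912. 455. 111.] [array([792.9, 305.8]), array([236.9, 298.1]), np.float64(0.4)]
side0 drawerrim 1473 [482. 156.  48.] [912. 453.  75.] [array([697.1, 304.4]), array([296.9, 429.5]), np.float64(89.9)]
side0 tube1 510 [ 410. -329.   12.] [ 529. -299.   25.] [array([ 468.8, -313.6]), array([119.7,  22.7]), np.float64(4.4)]
side0 tube0 642 [ 394. -430.   12.] [ 514. -382.   25.] [array([ 453.9, -406.2]), array([119.5,  23.5]), np.float64(12.8)]
side0 dish 563 [381. -45.  10.] [559. 135.  25.] [array([482.5,  53.7]), array([ 96.1, 230.6]), np.float64(60.1)]
side0 tipbox 3241 [ 578. -517.   60.] 
[... 827 characters left out ...]
3.  48.] [912. 449.  75.] [array([700. , 298.1]), array([421.2, 295.2]), np.float64(0.9)]
scene0 tube1 174 [ 406. -332.   12.] [ 526. -303.   24.] [array([ 465.8, -317.6]), array([119.9,  23.6]), np.float64(3.1)]
scene0 tube0 202 [ 395. -433.   12.] [ 515. -387.   23.] [array([ 454.6, -410. ]), array([123.1,  23. ]), np.float64(13.4)]
scene0 dish 308 [381. -48.  11.] [558. 132.  23.] [array([480.5,  48.8]), array([ 93.5, 229.4]), np.float64(60.6)]
scene0 tipbox 1286 [ 579. -520.   60.] [ 707. -423.   72.] [array([ 641.4, -471.1]), array([ 88.7, 124.9]), np.float64(85.5)]
scene0 bottle 108 [ 754. -203.   90.] [ 782. -175.  112.] [array([ 766.8, -186. ]), array([23.2, 30.9]), np.float64(49.7)]
```

View pics/top0.png

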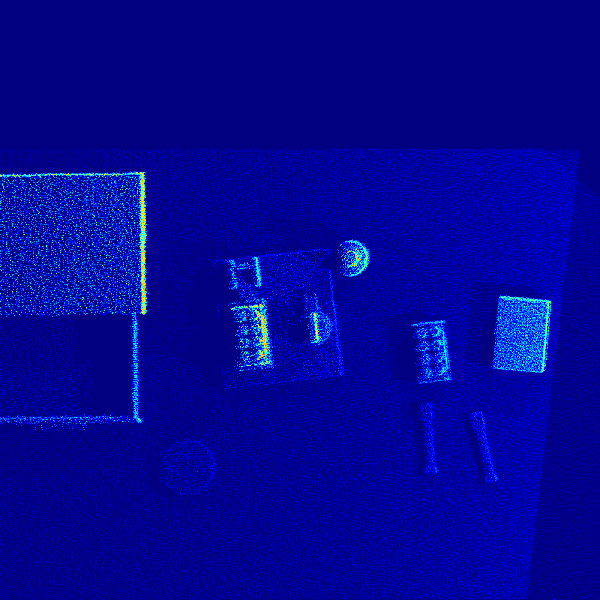

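```bash
cat >> h.py <<'E'
def plan(x,y,z,psi_deg,s=None):
    s=s or env.state(); Rc=R.from_euler('xyz',s['tcp_rot']); Rt=R.from_euler('xyz',[np.pi,0,np.radians(psi_deg)])
    sh=Rc.inv().apply(np.array([x,y,z])-s['eef_pos'])/1000; rv=(Rc.inv()*Rt).as_rotvec()
    n=max(np.linalg.norm(sh)/.05,np.degrees(np.linalg.norm(rv))/8.59)
    print('turn',np.round(rv,3).tolist(),'shift',np.round(sh,4).tolist(),'rows>=%.1f'%n,'| now',np.round(s['eef_pos'],1),np.round(np.degrees(s['tcp_rot']),1),'t',round(s['t'],2))
E
python3 - <<'E'
from h import *
plan(500,250,330,185)
E
```

```text
turn [-0.001, -0.0, -0.473] shift [-0.3692, -0.2052, -0.1405] rows>=8.9 | now [235.1 578.9 189.4] [-180.    -0.   157.9] t 0.15
```

arm_command([
  [[0,0,0],[0,0,-0.05],0],
  [[0,0,-0.1],[-0.05,-0.03,-0.08],0],
  [[0,0,-0.473],[-0.369,-0.205,-0.14],0],
  [[0,0,-0.473],[-0.369,-0.205,-0.14],0],
  [[0,0,-0.473],[-0.369,-0.205,-0.14],0],
  [[0,0,-0.473],[-0.369,-0.205,-0.14],0],
  [[0,0,-0.473],[-0.369,-0.205,-0.14],0],
  [[0,0,-0.473],[-0.369,-0.205,-0.14],0],
])

```text
t: 0.95
eef_pos: [445.7, 316.4, 314.7]
tcp_rot: [3.142, -0.0, -3.054]
ft_force: [0.7, 0.9, 0.4]
opening: 1.001
```

arm_command([
  [[0,0,0],[0,0,0],0],
  [[0,0,0],[0,0,0],0],
])

```text
t: 1.15
eef_pos: [445.4, 317.4, 314.2]
tcp_rot: [3.141, -0.0, -3.057]
ft_force: [-0.4, 0.4, -1.0]
opening: 1.001
```

Run:
```python
from h import *
p,d,c=snap('wrist','w1'); P=cloud(c,d)
plan(600,-60,330,185)
```

```text
turn [0.0, -0.001, -0.001] shift [-0.1221, -0.3902, -0.0161] rows>=8.2 | now [444.7 318.2 314. ] [ 180.    -0.  -175.1] t 1.2
```

View pics/w1.png

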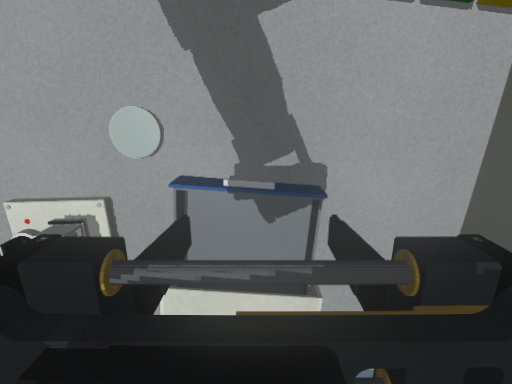

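Run:
```python
from h import *
p,d,c=load('w1'); P=cloud(c,d).reshape(-1,3)
def rect(P,name,x0,x1,y0,y1,z0,z1):
        q=P[(P[:,0]>x0)&(P[:,0]<x1)&(P[:,1]>y0)&(P[:,1]<y1)&(P[:,2]>z0)&(P[:,2]<z1)]
        if len(q)<10: print(name,len(q)); return
        print(name,len(q),np.round(np.percentile(q,2,0)),np.round(np.percentile(q,98,0)),[np.round(t,1) for t in cv2.minAreaRect(q[:,:2].astype(np.float32))])
rect(P,'floor',400,665,150,470,5,14)
rect(P,'front',400,505,150,470,55,90)
rect(P,'walls',515,640,150,470,55,72)
rect(P,'walls-',515,640,150,250,55,72)
rect(P,'walls+',515,640,350,470,55,72)
rect(P,'cab',600,940,100,470,95,112)
hs=np.histogram(P[(P[:,0]>520)&(P[:,0]<640)&(P[:,1]>200)&(P[:,1]<400)][:,2],bins=range(0,120,4)); print(hs[0])
for n in ['side0','scene0']:
    p,d,c=load(n);P=cloud(c,d).reshape(-1,3)
    print(n);rect(P,'floor',400,665,150,470,5,14)
    rect(P,'walls-',515,640,150,250,55,72)
    rect(P,'walls+',515,640,350,470,55,72)
    rect(P,'front',400,505,150,470,55,90)
```

```text
floor 7840 [522. 189.   8.] [659. 426.  11.] [array([578.8, 304.5]), array([171.2, 270.1]), np.float64(0.8)]
front 1502 [482. 176.  56.] [504. 431.  72.] [array([492.9, 304.1]), array([ 24.1, 271.2]), np.float64(0.0)]
walls 334 [516. 174.  56.] [617. 435.  66.] [array([567.8, 304.9]), array([104.6, 261.8]), np.float64(0.0)]
walls- 118 [516. 174.  56.] [563. 180.  66.] [array([540.3, 177. ]), array([49.5,  5.8]), np.float64(0.9)]
walls+ 216 [517. 429.  56.] [618. 435.  66.] [array([567.7, 432.4]), array([104.6,   5.6]), np.float64(0.7)]
cab 3473 [672. 169.  99.] [725. 442. 106.] [array([693.5, 305. ]), array([ 55.9, 290.5]), np.float64(4.2)]
[   0  272 5167    6    0    0    0    0    0    0    0    0    0    0
    0    0    0    0    0    0    0    0    0    0    0    0    0    0
    0]
side0
floor 1174 [509. 173.   8.] [661. 430.  14.] [array([543.7, 300.9]), array([250. , 267.4]), np.float64(1.9)]
walls- 174 [517. 171.  55.] [637. 180.  67.] [array([577.6, 176.9]), array([123.6,  12.3]), np.float64(0.9)]
walls+ 131 [519. 424.  55.] [637. 437.  68.] [array([578.5, 430.6]), array([122.3,  13.8]), np.float64(0.3)]
front 211 [483. 167.  57.] [505. 427.  74.] [array([493.6, 299.4]), array([ 22.4, 270.9]), np.float64(0.2)]
scene0
floor 659 [499. 170.   6.] [636. 427.  13.] [array([575.2, 301.9]), array([165.1, 270.2]), np.float64(0.9)]
walls- 100 [521. 167.  55.] [636. 177.  66.] [array([578.5, 172.5]), array([ 11., 123.]), np.float64(89.5)]
walls+ 80 [519. 420.  55.] [625. 434.  66.] [array([572.8, 426.8]), array([ 15. , 114.6]), np.float64(88.3)]
front 284 [492. 164.  55.] [505. 430.  73.] [array([497. , 299.5]), array([277.2,  15.8]), np.float64(90.0)]
```

arm_command([
  [[0,0,0],[-0.15,-0.1,-0.03],0],
  [[0,0,0],[-0.34,-0.4,-0.03],0],
  [[0,0,0],[-0.34,-0.4,-0.03],0],
  [[0,0,0],[-0.34,-0.4,-0.03],0],
  [[0,0,0],[-0.34,-0.4,-0.03],0],
  [[0,0,0],[-0.34,-0.4,-0.03],0],
  [[0,0,0],[-0.34,-0.4,-0.03],0],
  [[0,0,0],[-0.34,-0.4,-0.03],0],
])

```text
t: 2.0
eef_pos: [730.7, 42.6, 338.1]
tcp_rot: [3.141, -0.001, -3.052]
ft_force: [0.9, -0.2, -0.2]
opening: 0.998
```

arm_command([
  [[0,0,0],[-0.05,-0.06,0],0],
  [[0,0,0],[-0.05,-0.06,0],0],
  [[0,0,0],[-0.05,-0.06,0],0],
])

```text
t: 2.3
eef_pos: [786.5, -14.7, 335.3]
tcp_rot: [3.141, -0.003, -3.055]
ft_force: [-0.4, 0.6, -1.1]
opening: 1.002
```

Run:
```python
from h import *
p,d,c=snap('wrist','w2'); P=cloud(c,d)
plan(640,-20,200,185)
```

```text
turn [0.001, -0.003, 0.0] shift [0.1453, 0.0055, 0.1365] rows>=4.0 | now [785.5 -12.9 336.1] [ 1.80e+02 -1.00e-01 -1.75e+02] t 2.35
```

View pics/w2.png

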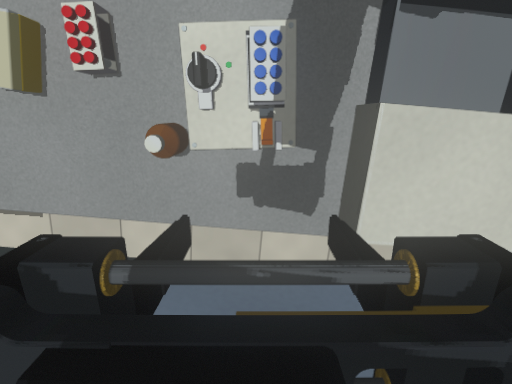

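```bash
cat >> h.py <<'E'
def masks(p):
    hsv=cv2.cvtColor(p,cv2.COLOR_BGR2HSV); h,s,v=cv2.split(hsv)
    return {'red':(((h<6)|(h>172))&(s>150)&(v>60)),'blue':((h>108)&(h<128)&(s>110)&(v>50)),'orange':((h>6)&(h<18)&(s>150)&(v>130)),'green':((h>45)&(h<75)&(s>100)&(v>60))}
def rect(P,name,x0,x1,y0,y1,z0,z1):
        P=P.reshape(-1,3);q=P[(P[:,0]>x0)&(P[:,0]<x1)&(P[:,1]>y0)&(P[:,1]<y1)&(P[:,2]>z0)&(P[:,2]<z1)]
        if len(q)<10: print(name,len(q)); return
        print(name,len(q),np.round(np.percentile(q,2,0)),np.round(np.percentile(q,98,0)),[np.round(t,1) for t in cv2.minAreaRect(q[:,:2].astype(np.float32))])
E
python3 - <<'E'
from h import *
p,d,c=load('w2'); P=cloud(c,d)
for k,m in masks(p).items():
    N,L,s,ce=cv2.connectedComponentsWithStats(m.astype(np.uint8))
    for i in range(1,N):
        if s[i,4]>6: print(k,s[i].tolist(),ce[i].round(1),np.median(P[L==i],0).round(1))
rect(P,'usedcaps',560,720,-90,50,116,126)
rect(P,'used',560,720,-90,50,106,126)
rect(P,'fresh',540,700,-400,-270,44,75)
rect(P,'freshcaps',540,700,-400,-270,57,75)
rect(P,'knob',600,720,-190,-90,86,100)
rect(P,'base',500,800,-220,80,21,29)
rect(P,'dish',380,560,-60,140,10,25)
rect(P,'stage',540,720,-90,50,50,64)
for n in ['used']: pass
cv2.imwrite('pics/w2z.png',cv2.resize(p[0:160,150:330],None,fx=3.7,fy=3.7,interpolation=cv2.INTER_CUBIC))
E
```

```text
red [75, 5, 11, 12, 96] [80.3 10.5] [ 578.3 -309.4   61.2]
red [62, 6, 10, 11, 91] [66.5 11.1] [ 580.8 -331.5   60.9]
red [78, 21, 11, 12, 96] [83.1 26.1] [ 600.1 -306.6   61.3]
red [65, 22, 10, 11, 90] [69.6 26.8] [ 602.8 -328.5   61.4]
red [68, 37, 10, 11, 87] [72.4 42.2] [ 624.5 -325.8   61.3]
red [81, 37, 11, 11, 91] [85.9 41.7] [ 622.1 -304.    60.9]
red [201, 45, 4, 5, 15] [202.5  46.9] [ 607.2 -126.2   24.9]
red [71, 53, 10, 10, 85] [75.4 57.4] [ 646.5 -323.3   61.1]
red [83, 52, 11, 10, 87] [88.4 56.5] [ 643.7 -301.8   61. ]
blue [254, 31, 12, 13, 124] [259.6  36.9] [607.6 -29.1 121.1]
blue [270, 30, 11, 14, 118] [275.2  36.6] [605.3  -7.7 121. ]
blue [254, 48, 12, 13, 116] [259.8  54.1] [629.  -26.9 121.1]
blue [270, 48, 11, 13, 112] [275.2  54. ] [627.   -5.4 121.5]
blue [255, 65, 11, 13, 113] [259.9  71. ] [650.9 -24.7 121.3]
blue [270, 65, 11, 12, 103] [275.1  70.8] [648.8  -3.5 121.2]
blue [255, 82, 11, 12, 103] [260.   87.6] [672.6 -22.6 121.5]
blue [270, 82, 11, 11, 78] [274.9  86.8] [670.   -2.3 121.1]
orange [261, 119, 6, 21, 64] [262.9 125.5] [725.9 -12.5  52.8]
ora
[... 370 characters left out ...]
5, 52.1]), np.float64(5.7)]
fresh 2278 [ 564. -341.   46.] [ 661. -289.   63.] [array([ 612.4, -317.5]), array([101.4,  54.5]), np.float64(6.6)]
freshcaps 956 [ 573. -337.   57.] [ 652. -297.   63.] [array([ 612.3, -316.7]), array([83.9, 40.6]), np.float64(6.1)]
knob 328 [ 629. -129.   87.] [ 676. -113.   92.] [array([ 652.6, -121.3]), array([49.4, 14.4]), np.float64(5.7)]
base 9021 [ 561. -160.   22.] [774.  41.  26.] [array([671.1, -73.6]), array([218.8, 230.4]), np.float64(6.8)]
dish 100 [552. -36.  22.] [560.  26.  25.] [array([556.4,  -9.6]), array([ 7.5, 72.6]), np.float64(1.0)]
stage 518 [591. -51.  52.] [719.  15.  64.] [array([660.4, -32.2]), array([147.7,  54.7]), np.float64(33.3)]
```

View pics/w2z.png

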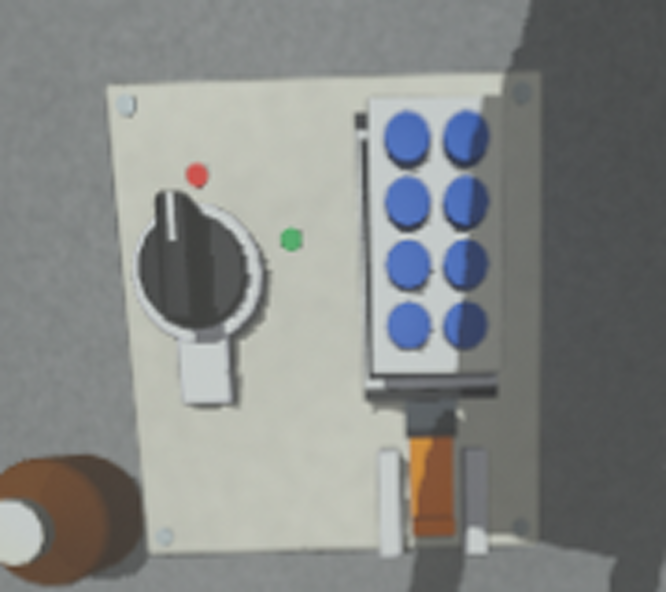

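Run:
```python
from h import *
plan(638.9,-15.3,150,185.7)
plan(638.9,-15.3,78,185.7)
```

```text
turn [0.001, -0.003, -0.012] shift [0.1458, 0.0103, 0.1865] rows>=4.7 | now [785.5 -12.9 336.1] [ 1.80e+02 -1.00e-01 -1.75e+02] t 2.35
turn [0.001, -0.003, -0.012] shift [0.1456, 0.0102, 0.2585] rows>=5.9 | now [785.5 -12.9 336.1] [ 1.80e+02 -1.00e-01 -1.75e+02] t 2.35
```

arm_command([
  [[0.001,-0.003,-0.012],[0.1458,0.0103,0.1865],0],
  [[0.001,-0.003,-0.012],[0.1458,0.0103,0.1865],0],
  [[0.001,-0.003,-0.012],[0.1458,0.0103,0.1865],0],
  [[0.001,-0.003,-0.012],[0.1458,0.0103,0.1865],0],
  [[0.001,-0.003,-0.012],[0.1458,0.0103,0.1865],0],
  [[0.001,-0.003,-0.012],[0.1458,0.0103,0.1865],0],
  [[0.001,-0.003,-0.012],[0.1458,0.0103,0.1865],0],
])

```text
t: 3.05
eef_pos: [639.0, -14.3, 153.0]
tcp_rot: [-3.141, 0.004, -3.04]
ft_force: [0.7, 1.5, -0.0]
opening: 0.995
```

Run:
```python
from h import *
plan(638.9,-15.3,78,185.7)
snap('wrist','w3')
```

```text
turn [-0.001, 0.004, 0.002] shift [0.0005, -0.0009, 0.075] rows>=1.5 | now [639.  -14.3 153. ] [-179.9    0.2 -174.2] t 3.05
```

View pics/w3.png

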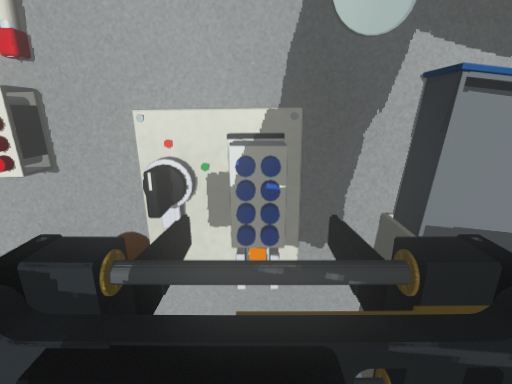

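arm_command([
  [[0,0,0.002],[0.0003,-0.0005,0.04],0],
  [[0,0.002,0.002],[0.0005,-0.0009,0.075],0],
  [[0,0.002,0.002],[0.0005,-0.0009,0.075],0],
  [[0,0.002,0.002],[0.0005,-0.0009,0.075],0],
])

```text
t: 3.5
eef_pos: [639.9, -16.7, 78.3]
tcp_rot: [-3.14, 0.002, -3.044]
ft_force: [0.2, 0.6, 0.4]
opening: 1.002
```

arm_command([
  [[0,0,0],[0,0,0],255],
  [[0,0,0],[0,0,0],255],
  [[0,0,0],[0,0,0],255],
  [[0,0,0],[0,0,0],255],
  [[0,0,0],[0,0,0],255],
  [[0,0,0],[0,0,0],255],
  [[0,0,0],[0,0,0],255],
  [[0,0,0],[0,0,0],255],
])

```text
t: 4.3
eef_pos: [638.6, -16.9, 77.1]
tcp_rot: [-3.141, 0.001, -3.044]
ft_force: [-0.5, 1.0, 3.5]
opening: 0.543
```

arm_command([
  [[0,0,0],[0,0,0],255],
  [[0,0,0],[0,0,0],255],
  [[0,0,0],[0,0,-0.02],255],
  [[0,0,0],[0,0,-0.06],255],
  [[0,0,0],[0,0,-0.1],255],
  [[0,0,0],[0,0,-0.15],255],
  [[0,0,0],[0,0,-0.15],255],
])

```text
t: 5.0
eef_pos: [640.6, -17.3, 233.2]
tcp_rot: [-3.138, 0.011, -3.044]
ft_force: [0.6, -0.0, -3.3]
opening: 0.545
```

Run:
```python
from h import *
plan(588,374,228,180)
snap('wrist','w4')
```

```text
turn [-0.003, 0.011, 0.097] shift [0.0144, 0.3945, 0.0037] rows>=7.9 | now [640.6 -17.3 233.2] [-179.8    0.6 -174.4] t 5.0
```

View pics/w4.png

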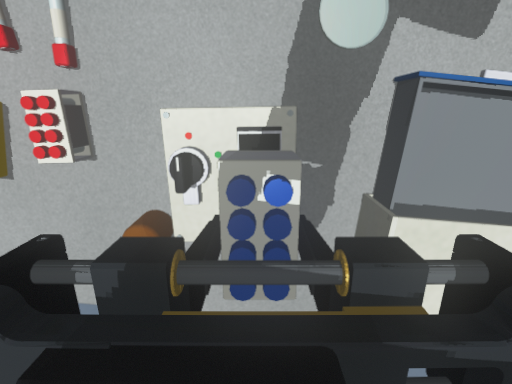

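arm_command([
  [[-0.003,0.011,0.097],[0.0144,0.3945,0.0037],255],
  [[-0.003,0.011,0.097],[0.0144,0.3945,0.0037],255],
  [[-0.003,0.011,0.097],[0.0144,0.3945,0.0037],255],
  [[-0.003,0.011,0.097],[0.0144,0.3945,0.0037],255],
  [[-0.003,0.011,0.097],[0.0144,0.3945,0.0037],255],
  [[-0.003,0.011,0.097],[0.0144,0.3945,0.0037],255],
  [[-0.003,0.011,0.097],[0.0144,0.3945,0.0037],255],
  [[-0.003,0.011,0.097],[0.0144,0.3945,0.0037],255],
])

```text
t: 5.85
eef_pos: [584.5, 376.3, 220.1]
tcp_rot: [-3.141, -0.013, -3.141]
ft_force: [0.1, 0.2, -3.4]
opening: 0.544
```

arm_command([
  [[0,0,0],[0,0,0],255],
  [[0,0,0],[0,0,0],255],
  [[0,0,0],[0,0,0],255],
])

```text
t: 6.15
eef_pos: [585.7, 373.3, 221.3]
tcp_rot: [3.141, -0.012, 3.141]
ft_force: [-0.5, -1.2, -1.9]
opening: 0.544
```

Run:
```python
from h import *
plan(588,374,30,180)
p,d,c=snap('wrist','w5')
p,d,c=snap('side','s5')
```

```text
turn [0.0, -0.012, -0.0] shift [-0.0046, 0.0006, 0.1913] rows>=3.8 | now [585.7 373.3 221.3] [180.   -0.7 180. ] t 6.15
```

View pics/w5.png

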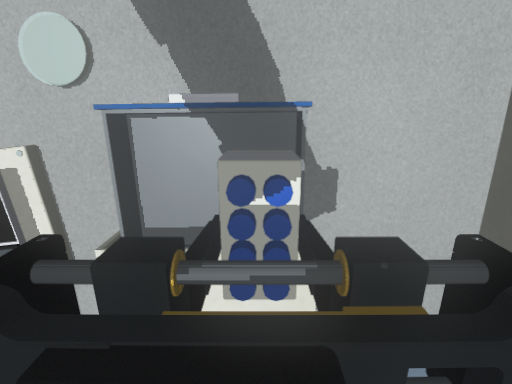

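View pics/s5.png

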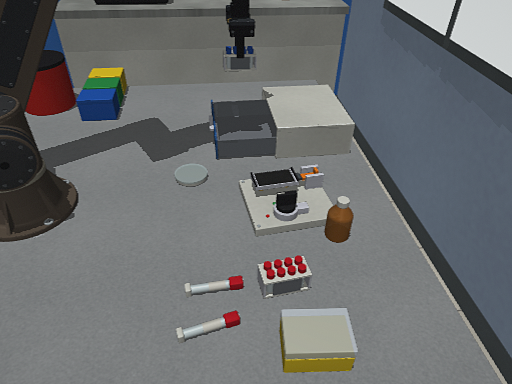

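arm_command([
  [[0,-0.012,0],[-0.004,0.0006,0.05],255],
  [[0,-0.012,0],[-0.0046,0.0006,0.1],255],
  [[0,-0.012,0],[-0.0046,0.0006,0.14],255],
  [[0,-0.012,0],[-0.0046,0.0006,0.17],255],
  [[0,-0.012,0],[-0.0046,0.0006,0.186],255],
  [[0,-0.012,0],[-0.0046,0.0006,0.19],255],
  [[0,-0.012,0],[-0.0046,0.0006,0.19],255],
])

```text
t: 6.95
eef_pos: [589.2, 375.1, 33.5]
tcp_rot: [3.14, 0.003, 3.141]
ft_force: [-0.4, -0.7, -2.8]
opening: 0.544
```

Run:
```python
from h import *
plan(588,374,28,180); print(env.state()['ft_force'])
```

```text
turn [0.002, 0.003, -0.0] shift [0.0012, -0.0011, 0.0055] rows>=0.1 | now [589.2 375.1  33.5] [179.9   0.2 180. ] t 6.95
[-0.40691863 -0.69389931 -2.83117146]
```

arm_command([
  [[0,0.002,0],[0.0005,-0.0005,0.003],255],
  [[0.001,0.002,0],[0.0005,-0.001,0.006],255],
  [[0.001,0.002,0],[0.0005,-0.001,0.006],255],
])

```text
t: 7.25
eef_pos: [588.2, 374.3, 27.4]
tcp_rot: [3.141, 0.001, -3.141]
ft_force: [0.3, 0.3, -2.2]
opening: 0.542
```

arm_command([
  [[0,0,0],[0,0,0.001],255],
  [[0,0,0],[0,0,0.001],75],
  [[0,0,0],[0,0,0.001],75],
  [[0,0,0],[0,0,0.001],75],
  [[0,0,0],[0,0,0.001],75],
  [[0,0,0],[0,0,0.001],75],
])

```text
t: 7.85
eef_pos: [588.1, 374.3, 25.8]
tcp_rot: [3.141, 0.0, -3.141]
ft_force: [0.7, 0.7, -0.0]
opening: 0.708
```

arm_command([
  [[0,0,0],[0,0,-0.03],75],
  [[0,0,0],[0,0,-0.08],75],
  [[0,0,0],[0,0,-0.13],75],
  [[0,0,0],[0,0,-0.18],75],
  [[0,0,0],[0,0,-0.23],0],
  [[0,0,0],[0,0,-0.23],0],
])

```text
t: 8.45
eef_pos: [589.9, 375.2, 263.8]
tcp_rot: [3.136, 0.01, -3.141]
ft_force: [0.4, -0.2, -0.3]
opening: 0.82
```

Run:
```python
from h import *
plan(770,-40,300,185)
p,d,c=snap('wrist','w6');P=cloud(c,d); rect(P,'used',500,700,300,440,55,80)
p,d,c=snap('side','s6');P=cloud(c,d)
rect(P,'used',500,640,335,420,68,90);rect(P,'usedbody',500,640,335,420,50,80)
cv2.imwrite('pics/s6z.png',cv2.resize(p[85:260,170:370],None,fx=3,fy=3,interpolation=cv2.INTER_CUBIC))
```

```text
turn [0.006, 0.011, -0.087] shift [-0.1804, -0.415, -0.0368] rows>=9.1 | now [589.9 375.2 263.8] [ 179.7    0.6 -180. ] t 8.45
used 3079 [500. 322.  57.] [663. 434.  72.] [array([594.5, 368.5]), array([189.7, 133.1]), np.float64(0.6)]
used 127 [549. 354.  68.] [631. 393.  76.] [array([566.8, 374. ]), array([ 42.7, 129.4]), np.float64(89.7)]
usedbody 348 [503. 346.  50.] [637. 396.  75.] [array([570.4, 373.3]), array([ 71. , 137.9]), np.float64(87.5)]
```

View pics/s6z.png

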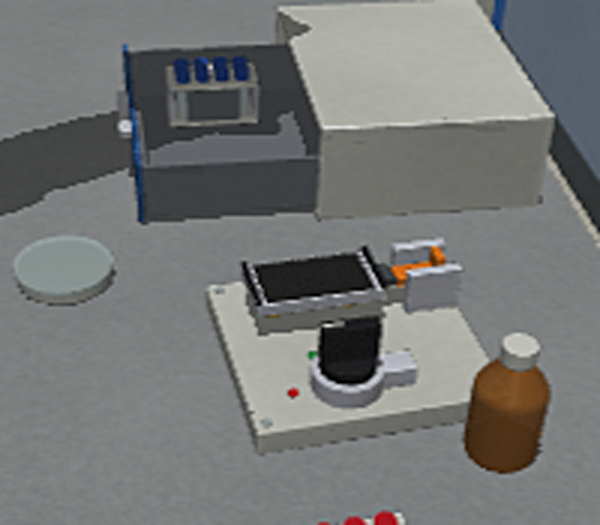

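arm_command([
  [[0,0.005,0],[0,-0.1,-0.037],0],
  [[0.006,0.011,-0.087],[-0.18,-0.415,-0.037],0],
  [[0.006,0.011,-0.087],[-0.18,-0.415,-0.037],0],
  [[0.006,0.011,-0.087],[-0.18,-0.415,-0.037],0],
  [[0.006,0.011,-0.087],[-0.18,-0.415,-0.037],0],
  [[0.006,0.011,-0.087],[-0.18,-0.415,-0.037],0],
  [[0.006,0.011,-0.087],[-0.18,-0.415,-0.037],0],
  [[0.006,0.011,-0.087],[-0.18,-0.415,-0.037],0],
])

```text
t: 9.35
eef_pos: [741.9, 11.2, 287.5]
tcp_rot: [-3.137, -0.014, -3.054]
ft_force: [-0.1, 0.3, 0.2]
opening: 1.0
```

arm_command([
  [[0,0,0],[-0.03,-0.05,0.04],0],
  [[0,0,0],[-0.03,-0.05,0.04],0],
  [[0,0,0],[-0.03,-0.05,0.04],0],
  [[0,0,0],[-0.03,-0.05,0.04],0],
])

```text
t: 9.75
eef_pos: [775.0, -33.2, 248.7]
tcp_rot: [-3.137, -0.013, -3.054]
ft_force: [0.1, 0.1, -0.3]
opening: 1.003
```

Run:
```python
from h import *
plan(770,-316,260,186.8)
p,d,c=snap('wrist','w7');P=cloud(c,d)
q=(P[...,2]>57)&(P[...,2]<62.5)&(P[...,0]<720)&(P[...,0]>560)&(P[...,1]>-70)&(P[...,1]<40)
rect(P,'stage',560,698,-70,40,57,62.5); rect(P,'lips',560,705,-70,40,63,68)
N,L,s,ce=cv2.connectedComponentsWithStats(q.astype(np.uint8)); print(s[1:][s[1:,4]>30])
rect(P,'base',500,800,-220,80,22,28); rect(P,'cheek',690,800,-80,60,64,70)
rect(P,'knob',600,720,-190,-90,86,100)
cv2.imwrite('pics/w7z.png',cv2.resize(p[0:240,120:380],None,fx=2.5,fy=2.5,interpolation=cv2.INTER_CUBIC))
```

```text
turn [-0.004, -0.013, -0.031] shift [0.0299, -0.2813, -0.0097] rows>=5.7 | now [775.  -33.2 248.7] [-179.8   -0.7 -175. ] t 9.75
stage 3834 [588. -48.  58.] [691.  13.  61.] [array([639.8, -17.1]), array([114.4,  59.3]), np.float64(6.6)]
lips 344 [581. -50.  63.] [699.  17.  66.] [array([640.2, -16.7]), array([116.6,  58.8]), np.float64(7.1)]
[[ 258   27   46   88 3830]]
base 12973 [ 561. -160.   23.] [774.  40.  26.] [array([671.3, -73. ]), array([219.2, 228.3]), np.float64(6.9)]
cheek 673 [692. -31.  64.] [767.  20.  69.] [array([730.4,  -6.6]), array([74.5, 58.6]), np.float64(5.3)]
knob 498 [ 628. -129.   87.] [ 676. -113.   92.] [array([ 652. , -121.3]), array([49.6, 14.4]), np.float64(5.8)]
```

View pics/w7z.png

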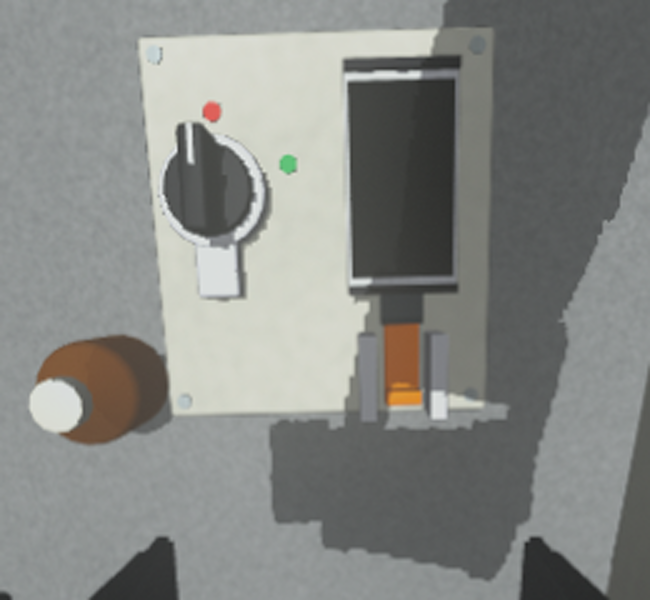

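Run:
```python
from h import *
p,d,c=load('w7');P=cloud(c,d).reshape(-1,3)
uv=np.array([[153,54],[477,45],[184,401],[470,394]])/2.5+[120,0]
q=plane(c,uv,26); print(q.round(1)); a=lambda v:np.degrees(np.arctan2(v[1],v[0]))
print(a(q[2]-q[0]),a(q[3]-q[1]),a(q[1]-q[0])-90)
k=(P[:,0]>560)&(P[:,0]<705)&(P[:,1]>-70)&(P[:,1]<40)&(P[:,2]>63)&(P[:,2]<68)
l=P[k]; A=l[l[:,0]<620]; B=l[l[:,0]>660]
print(len(A),len(B),A[:,:2].mean(0),B[:,:2].mean(0),a(B.mean(0)-A.mean(0)))
for X in(A,B):print(cv2.minAreaRect(X[:,:2].astype(np.float32)))
```

```text
[[ 581.5 -159.6   26. ]
 [ 561.5   19.1   26. ]
 [ 774.7 -136.9   26. ]
 [ 754.2   41.3   26. ]]
6.713962671962861 6.570278988113407 6.413498770760526
188 156 [584.94485089 -21.61421926] [695.41335486  -9.82581618] 6.091141499457682
((585.4525756835938, -23.854074478149414), (5.789144515991211, 58.2194709777832), 6.525731563568115)
((695.3516845703125, -9.822052001953125), (3.976191520690918, 58.69853591918945), 5.150810241699219)
```

arm_command([
  [[0,-0.01,0],[0.015,-0.1,-0.01],0],
  [[-0.004,-0.013,-0.031],[0.03,-0.281,-0.01],0],
  [[-0.004,-0.013,-0.031],[0.03,-0.281,-0.01],0],
  [[-0.004,-0.013,-0.031],[0.03,-0.281,-0.01],0],
  [[-0.004,-0.013,-0.031],[0.03,-0.281,-0.01],0],
  [[-0.004,-0.013,-0.031],[0.03,-0.281,-0.01],0],
  [[-0.004,-0.013,-0.031],[0.03,-0.281,-0.01],0],
  [[-0.004,-0.013,-0.031],[0.03,-0.281,-0.01],0],
])

```text
t: 10.6
eef_pos: [770.4, -315.4, 262.4]
tcp_rot: [-3.141, 0.003, -3.023]
ft_force: [0.2, 0.0, 0.2]
opening: 1.001
```

Run:
```python
from h import *
p,d,c=snap('wrist','w8');P=cloud(c,d)
for k,m in masks(p).items():
    N,L,s,ce=cv2.connectedComponentsWithStats(m.astype(np.uint8))
    for i in range(1,N):
        if s[i,4]>30: print(k,s[i].tolist(),ce[i].round(1),np.median(P[L==i],0).round(1),plane(c,ce[i],62)[0,:2].round(1))
rect(P,'fresh',540,700,-400,-270,44,75)
plan(612.3,-316.4,120,186.8)
```

```text
red [258, 17, 12, 14, 127] [263.4  23.9] [ 581.1 -332.2   61. ] [ 581.1 -332.3]
red [275, 17, 12, 14, 126] [280.2  23.8] [ 578.1 -310.4   61.3] [ 578.3 -310.5]
red [258, 36, 12, 13, 116] [263.5  42.5] [ 602.8 -329.5   61.1] [ 602.9 -329.5]
red [275, 36, 11, 13, 118] [280.   42.3] [ 599.9 -307.6   61.1] [ 600.1 -307.7]
red [258, 55, 12, 12, 113] [263.5  60.5] [ 624.6 -326.7   61.2] [ 624.8 -326.7]
red [274, 54, 12, 13, 113] [279.7  60.3] [ 622. -305.   61.] [ 621.9 -305. ]
red [258, 72, 11, 13, 107] [263.3  77.7] [ 646.2 -324.1   61.3] [ 646.3 -324.2]
red [274, 72, 12, 12, 109] [279.4  77.6] [ 643.4 -302.3   61.2] [ 643.5 -302.4]
orange [456, 154, 14, 24, 236] [462.4 164.9] [730.5  -5.1  52.8] [730.  -12.2]
orange [459, 179, 14, 6, 70] [465.7 181.3] [753.1  -4.4  68.5] [754.    1.1]
fresh 2920 [ 564. -344.   48.] [ 659. -290.   62.] [array([ 611.8, -316.6]), array([99.3, 52. ]), np.float64(6.7)]
turn [-0.001, 0.003, 0.001] shift [0.1578, 0.0172, 0.142] rows>=4.3 | now [ 770.6 -314.5  262.5] [-179.9    0.2 -173.1] t 10.65
```

View pics/w8.png

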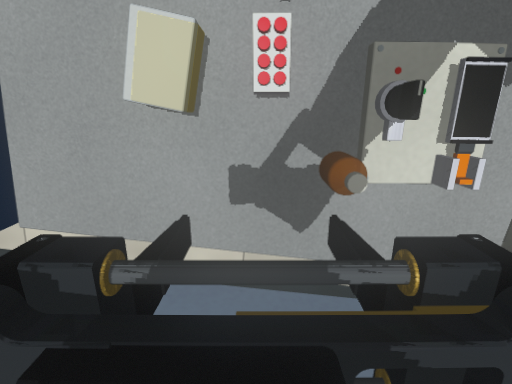

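Run:
```python
from h import *
plan(612.4,-317.3,110,187.0)
```

```text
turn [-0.001, 0.003, -0.002] shift [0.1579, 0.0163, 0.152] rows>=4.4 | now [ 770.6 -314.5  262.5] [-179.9    0.2 -173.1] t 10.65
```

arm_command([
  [[0,0.003,-0.002],[0.158,0.0163,0.152],0],
  [[0,0.003,-0.002],[0.158,0.0163,0.152],0],
  [[0,0.003,-0.002],[0.158,0.0163,0.152],0],
  [[0,0.003,-0.002],[0.158,0.0163,0.152],0],
  [[0,0.003,-0.002],[0.158,0.0163,0.152],0],
  [[0,0.003,-0.002],[0.158,0.0163,0.152],0],
  [[0,0.003,-0.002],[0.158,0.0163,0.152],0],
])

```text
t: 11.35
eef_pos: [613.1, -318.1, 110.7]
tcp_rot: [-3.14, 0.001, -3.02]
ft_force: [1.0, -0.3, 0.7]
opening: 0.999
```

Run:
```python
from h import *
plan(612.4,-317.3,17,187.0)
```

```text
turn [-0.002, 0.001, -0.0] shift [0.0006, 0.0011, 0.0937] rows>=1.9 | now [ 613.1 -318.1  110.7] [-179.9    0.  -173. ] t 11.35
```

arm_command([
  [[0,0,0],[0.0006,0.001,0.045],0],
  [[0,0,0],[0.0006,0.001,0.08],0],
  [[0,0,0],[0.0006,0.001,0.093],0],
  [[0,0,0],[0.0006,0.001,0.093],0],
  [[0,0,0],[0.0006,0.001,0.093],0],
])

```text
t: 11.85
eef_pos: [612.3, -318.6, 17.9]
tcp_rot: [-3.139, 0.001, -3.021]
ft_force: [0.3, -0.5, -0.3]
opening: 1.001
```

arm_command([
  [[0,0,0],[0,0,0],255],
  [[0,0,0],[0,0,0],255],
  [[0,0,0],[0,0,0],255],
  [[0,0,0],[0,0,0],255],
  [[0,0,0],[0,0,0],255],
  [[0,0,0],[0,0,0],255],
  [[0,0,0],[0,0,0],255],
  [[0,0,0],[0,0,0],255],
])

```text
t: 12.65
eef_pos: [610.8, -318.4, 16.1]
tcp_rot: [-3.141, -0.001, -3.021]
ft_force: [-1.1, 0.7, 2.5]
opening: 0.543
```

arm_command([
  [[0,0,0],[0,0,0],255],
  [[0,0,0],[0,0,0],255],
  [[0,0,0],[0,0,-0.02],255],
  [[0,0,0],[0,0,-0.06],255],
  [[0,0,0],[0,0,-0.11],255],
  [[0,0,0],[0,0,-0.16],255],
  [[0,0,0],[0,0,-0.16],255],
  [[0,0,0],[0,0,-0.16],255],
])

```text
t: 13.45
eef_pos: [610.9, -318.2, 176.2]
tcp_rot: [-3.14, -0.001, -3.021]
ft_force: [-0.5, 0.5, -5.6]
opening: 0.54
```

Run:
```python
from h import *
p,d,c=snap('wrist','w9'); P=cloud(c,d); s=env.state()
for k,m in masks(p).items():
    if k!='red': continue
    N,L,st,ce=cv2.connectedComponentsWithStats(m.astype(np.uint8))
    for i in range(1,N):
        if st[i,4]>30: print(k,st[i].tolist(),ce[i].round(1),(np.median(P[L==i],0)-s['eef_pos']).round(1))
plan(640.2,-17,175,186.6)
```

```text
red [198, 62, 19, 26, 386] [207.4  74.8] [-113.7  -77.  -153.7]
red [267, 86, 17, 24, 367] [275.  97.] [ -98.3    7.7 -153.5]
red [226, 180, 18, 18, 156] [233.4 187.2] [-33.9 -19.   46.7]
red [264, 181, 28, 27, 561] [278.  193.7] [-32.9   7.3  46.7]
red [398, 186, 7, 6, 33] [401.1 188.4] [  -4.   191.2 -149.2]
red [239, 198, 14, 9, 43] [246.  202.6] [-25.  -10.5  46.8]
red [228, 216, 27, 27, 532] [241.1 228.7] [ -8.4 -11.7  46.8]
red [264, 216, 27, 44, 915] [276.6 237.6] [-6.7 10.4 46.6]
red [229, 243, 26, 17, 273] [242.3 253.7] [ 8.7 -9.2 46.5]
red [230, 285, 26, 17, 366] [242.2 292.2] [36.1 -6.4 46.7]
red [264, 285, 25, 17, 366] [275.9 292.2] [33.4 15.3 46.7]
turn [0.001, -0.003, 0.005] shift [-0.0657, 0.2951, -0.0004] rows>=6.0 | now [ 610.3 -317.8  174.6] [ 180.    -0.2 -173.1] t 13.5
```

View pics/w9.png

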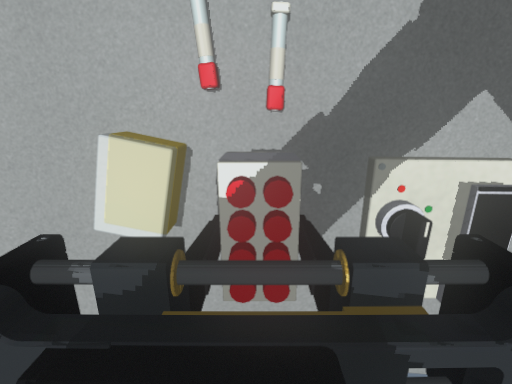

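arm_command([
  [[0,0,0],[-0.02,0.04,0],255],
  [[0,-0.003,0.006],[-0.0646,0.2946,-0.001],255],
  [[0,-0.003,0.006],[-0.0646,0.2946,-0.001],255],
  [[0,-0.003,0.006],[-0.0646,0.2946,-0.001],255],
  [[0,-0.003,0.006],[-0.0646,0.2946,-0.001],255],
  [[0,-0.003,0.006],[-0.0646,0.2946,-0.001],255],
  [[0,-0.003,0.006],[-0.0646,0.2946,-0.001],255],
  [[0,-0.003,0.006],[-0.0646,0.2946,-0.001],255],
])

```text
t: 14.3
eef_pos: [639.0, -16.2, 174.5]
tcp_rot: [3.141, -0.002, -3.025]
ft_force: [0.6, -1.2, -3.7]
opening: 0.543
```

arm_command([
  [[0,0,0],[0,0,0.02],255],
  [[0,0,0],[0,0,0.04],255],
  [[0,0,0],[0,0,0.04],255],
  [[0,0,0],[0,0,0.04],255],
])

```text
t: 14.7
eef_pos: [639.7, -19.3, 136.1]
tcp_rot: [-3.141, 0.0, -3.029]
ft_force: [0.2, -0.0, -2.5]
opening: 0.542
```

Run:
```python
from h import *
p,d,c=snap('wrist','w10'); P=cloud(c,d); s=env.state()
for k,m in masks(p).items():
    if k!='red': continue
    N,L,st,ce=cv2.connectedComponentsWithStats(m.astype(np.uint8))
    for i in range(1,N):
        if st[i,4]>300: print(k,st[i].tolist(),ce[i].round(1),(np.median(P[L==i],0)-s['eef_pos']).round(1))
plan(639.1,-17.4,90,186.6,s)
p,d,c=snap('side','s10');P=cloud(c,d)
cv2.imwrite('pics/s10z.png',cv2.resize(p[120:260,220:370],None,fx=4,fy=4,interpolation=cv2.INTER_CUBIC))
```

```text
red [264, 180, 28, 28, 583] [277.9 193.3] [-34.    7.5  44.3]
red [264, 215, 27, 45, 921] [276.7 237.5] [-7.9 10.6 44.2]
red [228, 216, 27, 27, 534] [241.1 228.6] [ -9.6 -11.5  44.3]
red [230, 285, 26, 17, 368] [242.2 292.2] [34.9 -6.5 44.3]
red [264, 285, 25, 17, 366] [275.9 292.2] [32.4 15.3 44.2]
turn [-0.001, 0.002, -0.002] shift [0.0009, 0.0018, 0.0469] rows>=0.9 | now [640.1 -19.1 136.9] [-1.800e+02  1.000e-01 -1.735e+02] t 14.75
```

View pics/w10.png

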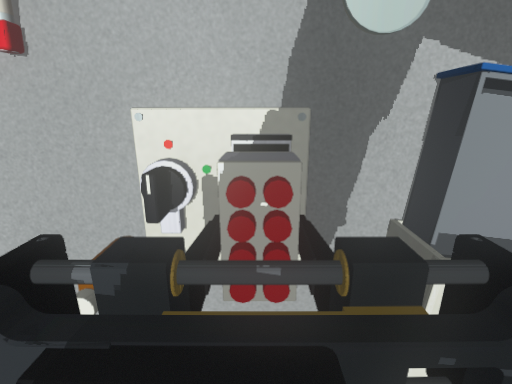

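View pics/s10z.png

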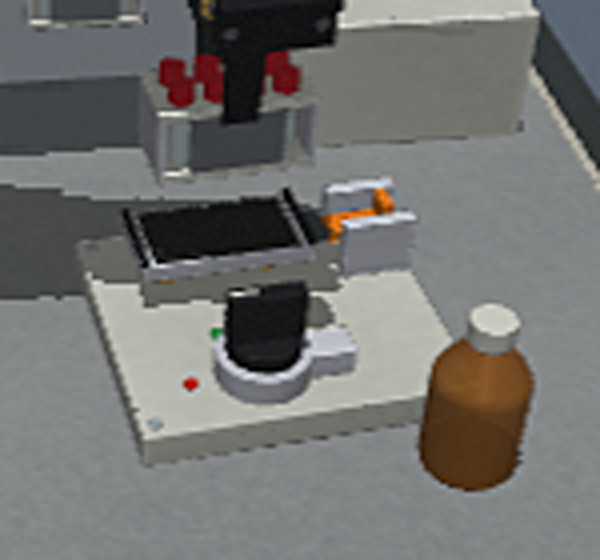

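arm_command([
  [[0,0.001,-0.001],[0,0.0016,0.025],255],
  [[0,0.001,-0.001],[0,0.0016,0.046],255],
  [[0,0.001,-0.001],[0,0.0016,0.046],255],
  [[0,0.001,-0.001],[0,0.0016,0.046],255],
])

```text
t: 15.2
eef_pos: [640.2, -16.7, 91.7]
tcp_rot: [-3.141, 0.001, -3.027]
ft_force: [1.0, 0.1, -3.3]
opening: 0.543
```

Run:
```python
from h import *
p,d,c=snap('wrist','w11'); P=cloud(c,d); s=env.state()
for k,m in masks(p).items():
    if k!='red': continue
    N,L,st,ce=cv2.connectedComponentsWithStats(m.astype(np.uint8))
    for i in range(1,N):
        if st[i,4]>300: print(k,st[i].tolist(),ce[i].round(1),(np.median(P[L==i],0)).round(1))
rect(P,'lip',570,600,-70,40,62,68)
plan(640.1,-17.4,75,186.6,s); print(s['ft_force'])
p,d,c=snap('side','s11')
cv2.imwrite('pics/s11z.png',cv2.resize(p[120:260,220:370],None,fx=4,fy=4,interpolation=cv2.INTER_CUBIC))
```

```text
red [264, 180, 28, 28, 582] [277.9 193.4] [606.6  -9.1 136.8]
red [264, 215, 27, 45, 925] [276.7 237.5] [633.   -6.  136.6]
red [228, 216, 27, 27, 540] [241.  228.6] [630.9 -28.1 136.9]
red [230, 285, 26, 18, 366] [242.3 292.2] [675.3 -22.9 136.9]
red [264, 285, 25, 17, 367] [275.9 292.2] [672.9  -1.1 136.9]
lip 488 [580. -52.  63.] [589.   6.  66.] [array([585.1, -23.1]), array([ 5.1, 59.9]), np.float64(6.7)]
turn [-0.001, 0.003, -0.0] shift [0.0005, -0.0006, 0.0172] rows>=0.3 | now [640.5 -16.7  92.2] [-1.799e+02  1.000e-01 -1.734e+02] t 15.25
[-0.6892282   0.07332494 -2.84148165]
```

View pics/s11z.png

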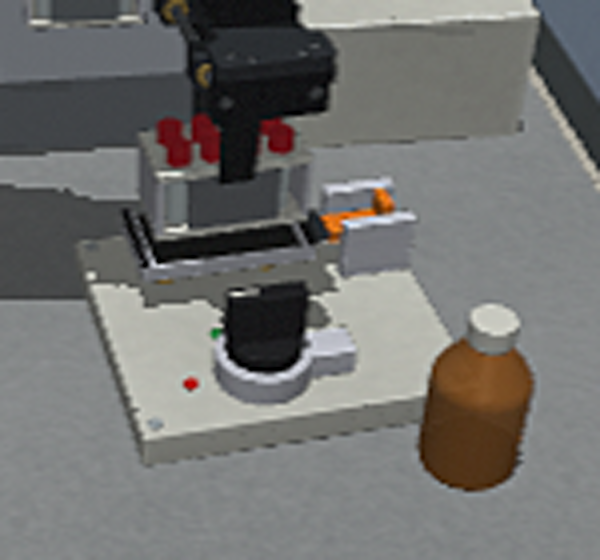

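View pics/w11.png

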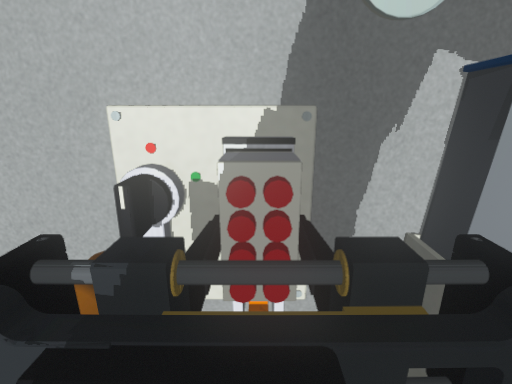

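arm_command([
  [[0,0.002,0],[0.0004,-0.0006,0.006],255],
  [[0,0.002,0],[0.0004,-0.0006,0.011],255],
  [[0,0.002,0],[0.0004,-0.0006,0.014],255],
  [[0,0.002,0],[0.0004,-0.0006,0.016],255],
  [[0,0.002,0],[0.0004,-0.0006,0.018],255],
  [[0,0.002,0],[0.0004,-0.0006,0.018],255],
])

```text
t: 15.9
eef_pos: [639.4, -17.2, 73.0]
tcp_rot: [-3.141, -0.001, -3.026]
ft_force: [-3.2, 0.5, 3.4]
opening: 0.543
```

Run:
```python
from h import *
s=env.state();plan(640.1,-17.4,75,186.6,s); print(s['ft_force'])
p,d,c=snap('side','s12')
cv2.imwrite('pics/s12z.png',cv2.resize(p[120:260,220:370],None,fx=4,fy=4,interpolation=cv2.INTER_CUBIC))
```

```text
turn [-0.001, -0.001, -0.0] shift [-0.0007, -0.0003, -0.002] rows>=0.0 | now [639.4 -17.2  73. ] [-1.800e+02 -1.000e-01 -1.734e+02] t 15.9
[-3.18013948  0.48127101  3.36680689]
```

View pics/s12z.png

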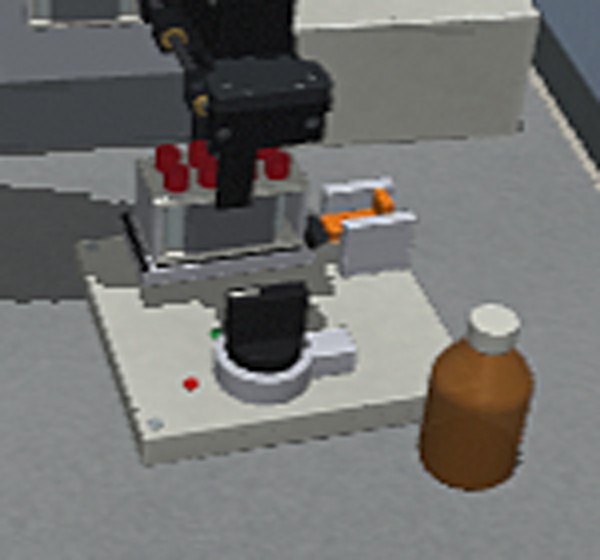

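arm_command([
  [[0,0,0],[0,0,0.004],255],
  [[0,0,0],[0,0,0.007],255],
  [[0,0,0],[0,0,0.01],255],
  [[0,0,0],[0,0,0.012],255],
  [[0,0,0],[0,0,0.012],255],
])

```text
t: 16.45
eef_pos: [639.7, -17.1, 61.4]
tcp_rot: [-3.141, -0.0, -3.026]
ft_force: [-4.3, -0.4, 9.9]
opening: 0.543
```

arm_command([
  [[0,0,0],[0,0,0.001],255],
  [[0,0,0],[0,0,0.002],255],
  [[0,0,0],[0,0,0.003],255],
])

```text
t: 16.75
eef_pos: [639.8, -17.1, 59.0]
tcp_rot: [-3.141, -0.0, -3.026]
ft_force: [-8.6, 1.4, 22.4]
opening: 0.542
```

arm_command([
  [[0,0,0],[0,0,0.001],255],
  [[0,0,0],[0,0,0.001],255],
  [[0,0,0],[0,0,0.001],255],
  [[0,0,0],[0,0,0.001],255],
  [[0,0,0],[0,0,0.001],255],
  [[0,0,0],[0,0,0.001],255],
  [[0,0,0],[0,0,0.001],255],
  [[0,0,0],[0,0,0.001],255],
])

```text
t: 17.55
eef_pos: [639.8, -17.1, 59.0]
tcp_rot: [-3.14, 0.0, -3.026]
ft_force: [-8.8, -0.1, 21.8]
opening: 0.543
```

arm_command([
  [[0,0,0],[0,0,0],255],
  [[0,0,0],[0,0,0],255],
  [[0,0,0],[0,0,0],255],
  [[0,0,0],[0,0,0],255],
  [[0,0,0],[0,0,0],255],
  [[0,0,0],[0,0,0],255],
  [[0,0,0],[0,0,0],255],
  [[0,0,0],[0,0,0],255],
])

```text
t: 18.35
eef_pos: [639.8, -17.1, 59.0]
tcp_rot: [-3.14, 0.0, -3.026]
ft_force: [-8.0, 0.4, 20.7]
opening: 0.541
```

arm_command([
  [[0,0,0],[0,0,0],255],
  [[0,0,0],[0,0,0],255],
  [[0,0,0],[0,0,0],255],
  [[0,0,0],[0,0,0],255],
  [[0,0,0],[0,0,0],255],
  [[0,0,0],[0,0,0],255],
  [[0,0,0],[0,0,0],255],
  [[0,0,0],[0,0,0],255],
])

```text
t: 19.15
eef_pos: [639.8, -17.1, 59.0]
tcp_rot: [-3.14, 0.0, -3.026]
ft_force: [-8.9, 0.6, 21.1]
opening: 0.542
```

Run:
```python
from h import *
for n in('side','scene'):
    p,d,c=snap(n,n+'13')
    r=p[120:260,220:370] if n=='side' else p[180:270,230:340]
    cv2.imwrite(f'pics/{n}13z.png',cv2.resize(r,None,fx=5,fy=5,interpolation=cv2.INTER_CUBIC)[:600,:800])
    m=masks(p)['orange']; P=cloud(c,d); q=P[m]; q=q[(q[:,1]<60)&(q[:,1]>-60)]; print(n,len(q),q.mean(0).round(1),q.min(0).round(1),q.max(0).round(1))
    p,d,c=load('s11' if n=='side' else 'scene0')
    m=masks(p)['orange']; P=cloud(c,d); q=P[m]; q=q[(q[:,1]<60)&(q[:,1]>-60)]; print(n,len(q),q.mean(0).round(1),q.min(0).round(1),q.max(0).round(1))
```

```text
side 55 [727.4  -9.   57.7] [707.7 -21.1  46.1] [750.4   1.5  72.2]
side 50 [735.7  -5.5  58.5] [713.7 -19.   49.7] [756.7   6.   72.1]
scene 30 [734.9  -6.5  60.2] [708.8 -19.   50. ] [749.5   6.9  70.4]
scene 28 [739.7  -7.   61.1] [714.8 -17.2  50.7] [757.5   3.1  71.3]
```

View pics/side13z.png

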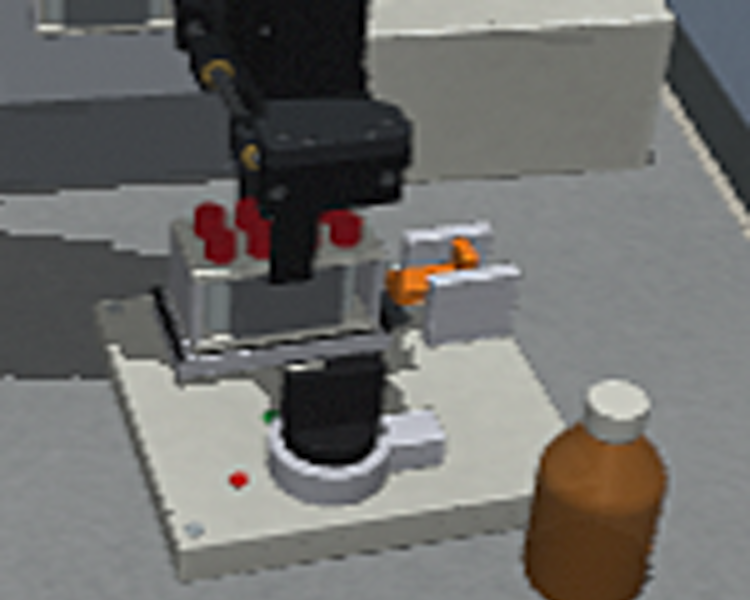

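View pics/scene13z.png

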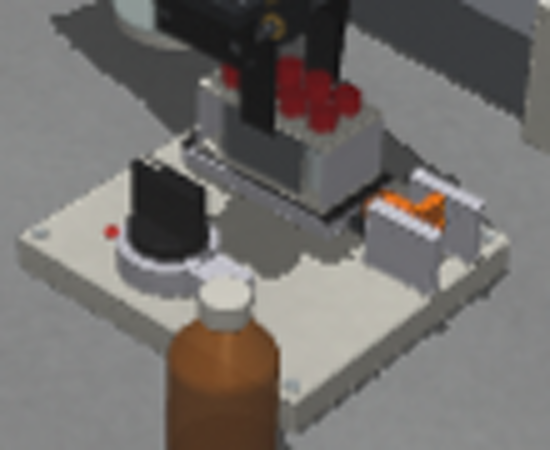

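arm_command([
  [[0,0,0],[0,0,0],255],
  [[0,0,0],[0,0,0],255],
  [[0,0,0],[0,0,0],255],
  [[0,0,0],[0,0,0],255],
  [[0,0,0],[0,0,0],255],
  [[0,0,0],[0,0,0],255],
  [[0,0,0],[0,0,0],255],
  [[0,0,0],[0,0,0],255],
])

```text
t: 20.05
eef_pos: [639.8, -17.1, 59.0]
tcp_rot: [-3.14, 0.0, -3.026]
ft_force: [-8.5, 0.3, 21.2]
opening: 0.546
```

arm_command([
  [[0,0,0],[0,0,-0.001],255],
  [[0,0,0],[0,0,-0.002],255],
  [[0,0,0],[0,0,-0.003],255],
  [[0,0,0],[0,0,-0.005],255],
  [[0,0,0],[0,0,-0.005],255],
])

```text
t: 20.55
eef_pos: [639.6, -17.2, 62.9]
tcp_rot: [-3.141, -0.0, -3.026]
ft_force: [-4.5, -0.1, 9.7]
opening: 0.544
```

Run:
```python
from h import *
s=env.state();plan(639.5,-17,75,186.6,s); print(s['ft_force'])
for n in('side','scene'):
    p,d,c=snap(n,n+'14')
    r=p[120:260,220:370] if n=='side' else p[180:270,230:340]
    cv2.imwrite(f'pics/{n}14z.png',cv2.resize(r,None,fx=5,fy=5,interpolation=cv2.INTER_CUBIC)[:600,:800])
    m=masks(p)['orange']; P=cloud(c,d); q=P[m]; q=q[(q[:,1]<60)&(q[:,1]>-60)]; print(n,len(q),q.mean(0).round(1),q.min(0).round(1),q.max(0).round(1))
```

```text
turn [-0.001, -0.0, 0.0] shift [0.0001, 0.0002, -0.0121] rows>=0.2 | now [639.6 -17.2  62.9] [-179.9   -0.  -173.4] t 20.55
[-4.50285907 -0.10890767  9.67034667]
side 55 [727.3  -9.2  57.9] [708.3 -20.8  46.1] [750.3   2.7  72.9]
scene 30 [735.1  -6.8  60.5] [707.7 -18.3  50. ] [751.2   2.6  70.5]
```

arm_command([
  [[0,0,0],[0,0,-0.001],255],
  [[0,0,0],[0,0,-0.002],255],
  [[0,0,0],[0,0,-0.002],255],
  [[0,0,0],[0,0,-0.002],255],
])

```text
t: 21.05
eef_pos: [639.7, -17.1, 63.8]
tcp_rot: [-3.141, -0.001, -3.026]
ft_force: [-0.9, -0.3, 1.6]
opening: 0.546
```

arm_command([
  [[0,0,0],[0,0,0],0],
  [[0,0,0],[0,0,0],0],
  [[0,0,0],[0,0,0],0],
  [[0,0,0],[0,0,0],0],
  [[0,0,0],[0,0,0],0],
  [[0,0,0],[0,0,0],0],
  [[0,0,0],[0,0,0],0],
])

```text
t: 21.75
eef_pos: [639.4, -17.2, 63.8]
tcp_rot: [-3.141, -0.001, -3.026]
ft_force: [-0.2, -0.5, -0.3]
opening: 0.991
```

arm_command([
  [[0,0,0],[0,0,-0.03],0],
  [[0,0,0],[0,0,-0.08],0],
  [[0,0,0],[0,0,-0.12],0],
  [[0,0,0],[0,0,-0.12],0],
])

```text
t: 22.15
eef_pos: [641.8, -17.2, 189.6]
tcp_rot: [-3.139, 0.008, -3.026]
ft_force: [0.2, 0.0, -0.2]
opening: 0.996
```

Run:
```python
from h import *
plan(652.2,-121.3,150,186.5)
for n in('side','scene','wrist'):
    p,d,c=snap(n,n+'15')
    r=p[120:260,220:370] if n=='side' else p[180:270,230:340]
    cv2.imwrite(f'pics/{n}15z.png',cv2.resize(r,None,fx=5,fy=5,interpolation=cv2.INTER_CUBIC)[:600,:800])
    m=masks(p)['orange']; P=cloud(c,d); q=P[m]; q=q[(q[:,1]<60)&(q[:,1]>-60)]; print(n,len(q),q.mean(0).round(1),q.min(0).round(1),q.max(0).round(1))
    rect(P,'caps',580,700,-80,50,104,125)
    rect(P,'fresh',580,700,-80,50,94,125)
    rect(P,'freshonlyhigh',580,700,-80,50,112,125)
```

```text
turn [-0.003, 0.008, 0.002] shift [0.0019, -0.1044, 0.0399] rows>=2.2 | now [641.8 -17.2 189.6] [-179.8    0.4 -173.4] t 22.15
side 38 [732.6  -8.4  59.4] [707.8 -22.1  44.4] [751.1   2.8  71.5]
caps 258 [602. -39. 104.] [681.   2. 112.] [array([641.2, -18.4]), array([81.4, 39.9]), np.float64(6.0)]
fresh 554 [593. -45.  95.] [690.   4. 112.] [array([641.7, -18.5]), array([100.5,  55. ]), np.float64(7.0)]
freshonlyhigh 15 [608. -40. 112.] [680.   1. 113.] [array([643.2, -20. ]), array([75.1, 32.8]), np.float64(9.3)]
scene 24 [740.6  -7.4  62.7] [719.2 -18.9  51.1] [749.7   3.8  71.2]
caps 183 [601. -42. 104.] [680.  -1. 112.] [array([639.6, -20.7]), array([84.2, 42.7]), np.float64(7.3)]
fresh 392 [599. -48.  95.] [689.   4. 111.] [array([640.5, -21.5]), array([102.1,  54.3]), np.float64(6.3)]
freshonlyhigh 3
wrist 359 [724.4  -7.4  62.7] [563.3 -25.2  51.2] [745.1   3.2 378.5]
caps 1730 [601. -36. 105.] [680.   4. 110.] [array([641.1, -16.1]), array([83.5, 39.3]), np.float64(7.6)]
fresh 4217 [592. -43.  96.] [688.  10. 110.] [array([640.8, -15.9]), array([99.8, 52. ]), np.float64(6.8)]
freshonlyhigh 0
```

View pics/side15z.png

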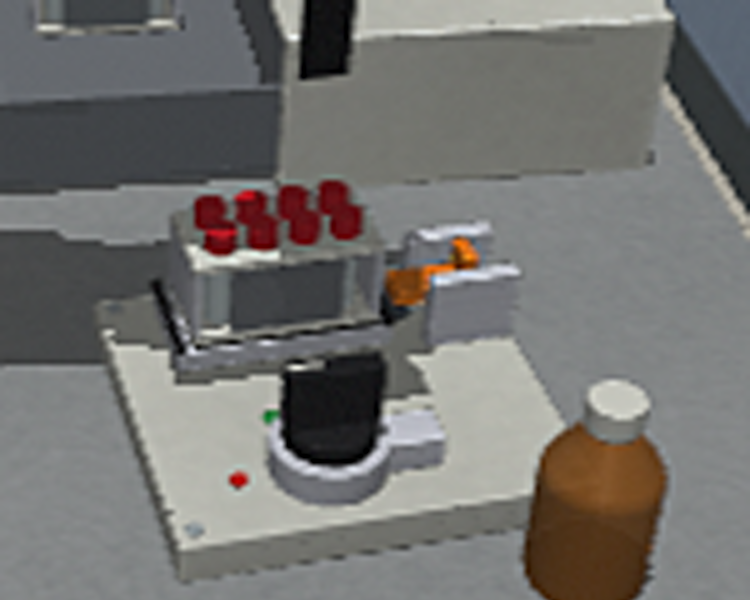

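View pics/wrist15.png

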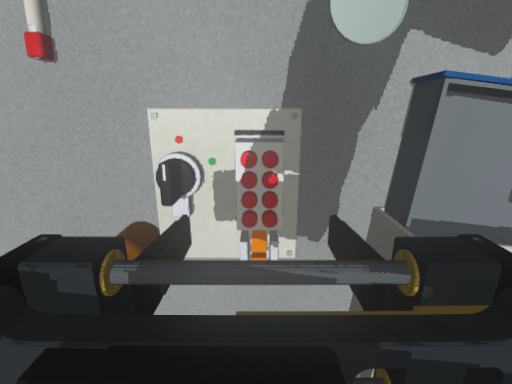

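arm_command([
  [[-0.003,0.008,0.002],[0.0019,-0.05,0.01],130],
  [[-0.003,0.008,0.002],[0.0019,-0.1044,0.04],130],
  [[-0.003,0.008,0.002],[0.0019,-0.1044,0.04],130],
  [[-0.003,0.008,0.002],[0.0019,-0.1044,0.04],130],
  [[-0.003,0.008,0.002],[0.0019,-0.1044,0.04],130],
])

```text
t: 22.8
eef_pos: [649.4, -120.2, 143.3]
tcp_rot: [3.139, -0.011, -3.029]
ft_force: [0.2, 0.6, -0.4]
opening: 0.636
```

Run:
```python
from h import *
plan(652.2,-121.3,62,186.4)
snap('wrist','w16')
```

```text
turn [0.003, -0.011, 0.001] shift [-0.0035, -0.0016, 0.0812] rows>=1.6 | now [ 649.4 -120.2  143.3] [ 179.8   -0.6 -173.5] t 22.8
```

View pics/w16.png

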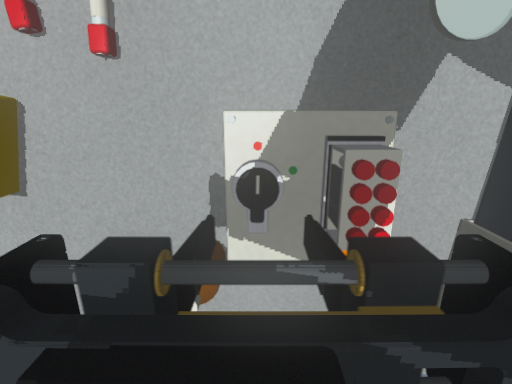

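Knob is centred between the fingers (~258 px), pointer at the red dot side. Descend and grip.

arm_command([
  [[0.003,-0.008,0.001],[-0.003,-0.0016,0.04],130],
  [[0.003,-0.008,0.001],[-0.0035,-0.0016,0.07],130],
  [[0.003,-0.008,0.001],[-0.0035,-0.0016,0.081],130],
  [[0.003,-0.008,0.001],[-0.0035,-0.0016,0.081],130],
  [[0.003,-0.008,0.001],[-0.0035,-0.0016,0.081],130],
])

```text
t: 23.35
eef_pos: [653.4, -121.7, 64.3]
tcp_rot: [-3.14, 0.0, -3.029]
ft_force: [1.1, 0.5, 0.5]
opening: 0.493
```

Run:
```python
from h import *
plan(652.2,-121.3,62,186.4); print(env.state()['ft_force'])
```

```text
turn [-0.001, 0.0, 0.001] shift [0.0011, 0.0005, 0.0023] rows>=0.1 | now [ 653.4 -121.7   64.3] [-179.9    0.  -173.5] t 23.35
[1.14592239 0.51929601 0.49658903]
```

arm_command([
  [[0,0,0.001],[0.001,0.0005,0.001],255],
  [[0,0,0.001],[0.001,0.0005,0.001],255],
  [[0,0,0.001],[0.001,0.0005,0.001],255],
  [[0,0,0.001],[0.001,0.0005,0.001],255],
  [[0,0,0.001],[0.001,0.0005,0.001],255],
  [[0,0,0.001],[0.001,0.0005,0.001],255],
  [[0,0,0.001],[0.001,0.0005,0.001],255],
  [[0,0,0.001],[0.001,0.0005,0.001],255],
])

```text
t: 24.15
eef_pos: [651.6, -121.9, 62.1]
tcp_rot: [-3.141, -0.001, -3.03]
ft_force: [-0.5, -1.9, 3.6]
opening: 0.142
```

arm_command([
  [[0,0,0.08],[0,0,0],255],
  [[0,0,0.18],[0,0,0],255],
  [[0,0,0.28],[0,0,0],255],
  [[0,0,0.38],[0,0,0],255],
  [[0,0,0.48],[0,0,0],255],
  [[0,0,0.58],[0,0,0],255],
  [[0,0,0.68],[0,0,0],255],
])

```text
t: 24.85
eef_pos: [651.7, -122.0, 62.1]
tcp_rot: [-3.14, 0.0, 2.569]
ft_force: [0.1, -2.7, 3.3]
opening: 0.141
```

arm_command([
  [[0,0,0.1],[0,0,0],255],
  [[0,0,0.2],[0,0,0],255],
  [[0,0,0.3],[0,0,0],255],
  [[0,0,0.4],[0,0,0],255],
  [[0,0,0.47],[0,0,0],255],
  [[0,0,0.5],[0,0,0],255],
  [[0,0,0.5],[0,0,0],255],
])

```text
t: 25.55
eef_pos: [651.6, -122.0, 62.0]
tcp_rot: [-3.14, 0.001, 2.073]
ft_force: [-1.2, -2.9, 4.8]
opening: 0.143
```

Run:
```python
from h import *
s=env.state();plan(652.2,-121.3,62,186.4-68.8); print(s['ft_force'],s['moment'],s['opening'])
for n in('side','scene'):
    p,d,c=snap(n,n+'17')
p,d,c=load('side17')
cv2.imwrite(f'pics/side17z.png',cv2.resize(p[120:260,220:370],None,fx=4,fy=4,interpolation=cv2.INTER_CUBIC))
```

```text
turn [-0.001, 0.001, 0.021] shift [0.0003, 0.0008, 0.0] rows>=0.1 | now [ 651.6 -122.    62. ] [-179.9    0.   118.8] t 25.55
[-1.16713441 -2.87489633  4.82959696] [-0.69854584  0.27675551 -0.0577674 ] 0.14271287966443763
```

View pics/side17z.png

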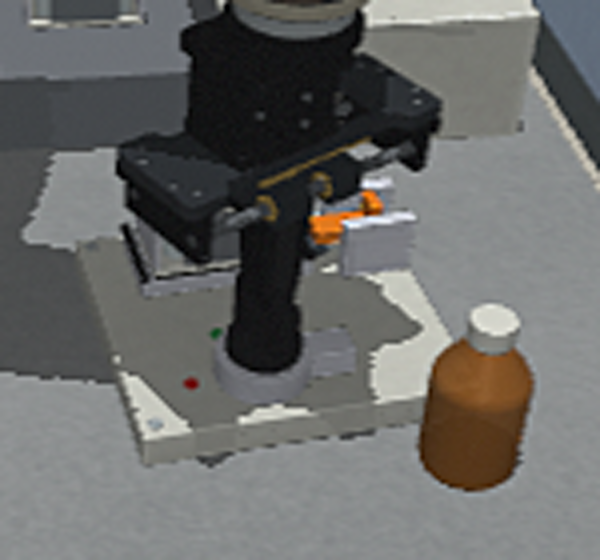

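arm_command([
  [[0,0,0.02],[0,0,0],255],
  [[0,0,0.02],[0,0,0],140],
  [[0,0,0.02],[0,0,0],140],
  [[0,0,0.02],[0,0,0],140],
  [[0,0,0.02],[0,0,0],140],
  [[0,0,0.02],[0,0,0],140],
])

```text
t: 26.25
eef_pos: [651.5, -121.6, 61.6]
tcp_rot: [-3.14, -0.0, 2.053]
ft_force: [0.1, 1.1, -0.4]
opening: 0.446
```

arm_command([
  [[0,0,0],[0,0,-0.04],140],
  [[0,0,0],[0,0,-0.09],140],
  [[0,0,0],[0,0,-0.14],140],
  [[0,0,0],[0,0,-0.18],140],
  [[0,0,0],[0,0,-0.18],140],
])

```text
t: 26.75
eef_pos: [653.6, -121.9, 248.1]
tcp_rot: [3.136, 0.007, 2.053]
ft_force: [0.4, -0.4, -0.9]
opening: 0.454
```

Run:
```python
from h import *
p,d,c=snap('wrist','w18'); P=cloud(c,d)
rect(P,'knob',600,720,-190,-70,84,94)
p,d,c=snap('side','s18'); P=cloud(c,d)
rect(P,'caps',580,700,-80,50,104,125)
rect(P,'knob',600,720,-190,-90,84,94)
for y0,y1,n in((-365,-280,'t1'),(-460,-365,'t0')): rect(P,n,380,540,y0,y1,12,30)
plan(600,-350,330,185)
```

```text
knob 357 [ 638. -142.   88.] [666. -99.  92.] [array([ 652.2, -121. ]), array([12.3, 48.1]), np.float64(27.6)]
caps 259 [602. -40. 104.] [680.   1. 113.] [array([641. , -18.2]), array([80.5, 40.6]), np.float64(7.2)]
knob 106 [ 639. -146.   85.] [ 666. -102.   93.] [array([ 652.9, -123. ]), array([16. , 48.9]), np.float64(25.1)]
t1 518 [ 412. -327.   13.] [ 526. -303.   24.] [array([ 468.7, -314.7]), array([119.5,  23.9]), np.float64(4.7)]
t0 667 [ 398. -428.   12.] [ 510. -388.   23.] [array([ 454.3, -407. ]), array([119.7,  22.7]), np.float64(13.8)]
turn [-0.001, 0.001, -1.176] shift [-0.1786, -0.1518, -0.0874] rows>=7.8 | now [ 651.7 -121.5  242.3] [-1.800e+02  1.000e-01  1.176e+02] t 26.85
```

View pics/w18.png

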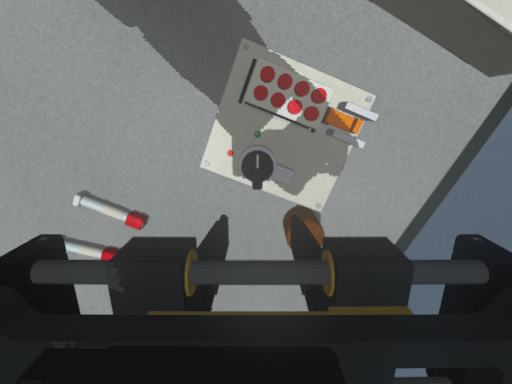

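View pics/s18.png

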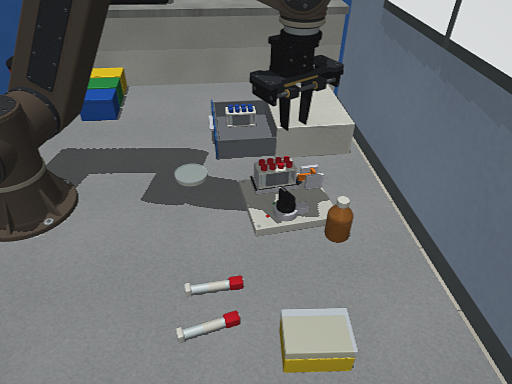

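arm_command([
  [[0,0,-0.147],[-0.03,-0.02,-0.02],0],
  [[0,0,-0.3],[-0.06,-0.05,-0.04],0],
  [[0,0,-0.44],[-0.09,-0.08,-0.06],0],
  [[0,0,-0.59],[-0.12,-0.1,-0.08],0],
  [[0,0,-0.74],[-0.15,-0.13,-0.087],0],
  [[0,0,-0.88],[-0.1786,-0.1518,-0.087],0],
  [[0,0,-1.03],[-0.1786,-0.1518,-0.087],0],
  [[0,0,-1.176],[-0.1786,-0.1518,-0.087],0],
])

```text
t: 27.65
eef_pos: [599.3, -351.3, 326.4]
tcp_rot: [3.14, -0.004, -3.05]
ft_force: [0.7, 0.1, 0.6]
opening: 0.995
```

```bash
cat >> h.py <<'E'
def tubes(P,boxes):
    for n,(x0,x1,y0,y1) in boxes.items():
        k=(P[...,0]>x0)&(P[...,0]<x1)&(P[...,1]>y0)&(P[...,1]<y1)&(P[...,2]>10)&(P[...,2]<30)
        N,L,st,ce=cv2.connectedComponentsWithStats(k.astype(np.uint8))
        if N<2: print(n,'none'); continue
        i=1+st[1:,4].argmax(); q=P[L==i]; r=cv2.minAreaRect(q[:,:2].astype(np.float32)); (w,h),a=r[1],r[2]
        print(n,st[i,4],np.round(r[0],1),np.round(r[1],1),'long-axis deg',round(a if w>h else a-90,1),'z',np.percentile(q[:,2],98).round(1))
E
python3 - <<'E'
from h import *
p,d,c=snap('wrist','w19'); P=cloud(c,d)
tubes(P,{'t1':(380,550,-370,-260),'t0':(360,540,-480,-365)})
plan(467,-315,150,184.5)
E
```

```text
t1 789 [ 467.4 -313.6] [120.6  21.9] long-axis deg 5.3 z 22.5
t0 837 [ 452.8 -405.2] [121.2  22.1] long-axis deg 13.3 z 22.4
turn [0.002, -0.004, 0.023] shift [0.1276, 0.0487, 0.1771] rows>=4.5 | now [ 599.6 -350.7  326.5] [ 179.9   -0.2 -174.2] t 27.7
```

View pics/w19.png

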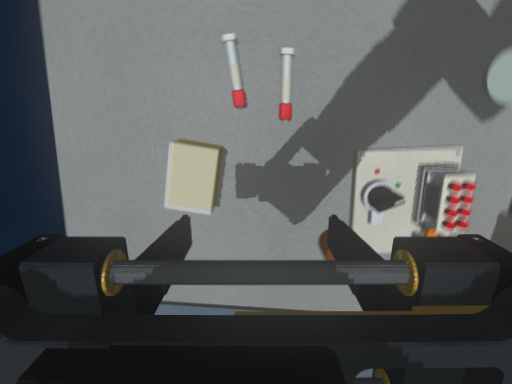

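Run:
```python
from h import *
plan(467.4,-313.6,90,185.3)
```

```text
turn [0.002, -0.004, 0.009] shift [0.1268, 0.0499, 0.2371] rows>=5.5 | now [ 599.6 -350.7  326.5] [ 179.9   -0.2 -174.2] t 27.7
```

arm_command([
  [[0.002,-0.004,0.009],[0.1268,0.0499,0.2371],100],
  [[0.002,-0.004,0.009],[0.1268,0.0499,0.2371],100],
  [[0.002,-0.004,0.009],[0.1268,0.0499,0.2371],100],
  [[0.002,-0.004,0.009],[0.1268,0.0499,0.2371],100],
  [[0.002,-0.004,0.009],[0.1268,0.0499,0.2371],100],
  [[0.002,-0.004,0.009],[0.1268,0.0499,0.2371],100],
  [[0.002,-0.004,0.009],[0.1268,0.0499,0.2371],100],
  [[0.002,-0.004,0.009],[0.1268,0.0499,0.2371],100],
])

```text
t: 28.5
eef_pos: [469.7, -311.8, 92.1]
tcp_rot: [-3.139, 0.003, -3.065]
ft_force: [0.7, -0.2, 0.9]
opening: 0.61
```

Run:
```python
from h import *
plan(467.4,-313.6,4,185.3); print(env.state()['opening'])
p,d,c=snap('wrist','w20')
```

```text
turn [-0.002, 0.002, -0.016] shift [0.0026, -0.0014, 0.0881] rows>=1.8 | now [ 469.7 -311.8   92.1] [-1.799e+02  1.000e-01 -1.756e+02] t 28.5
0.6101298601347172
```

View pics/w20.png

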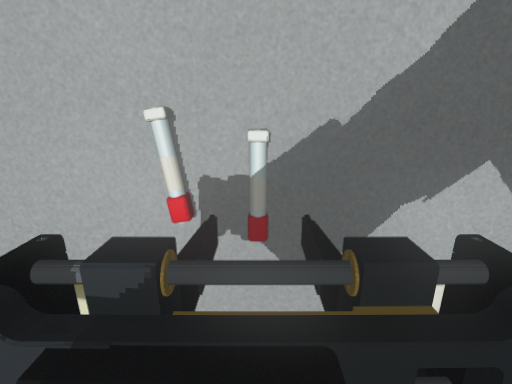

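arm_command([
  [[0,0,-0.016],[0.0026,-0.0014,0.045],100],
  [[-0.002,0.002,-0.016],[0.0026,-0.0014,0.075],100],
  [[-0.002,0.002,-0.016],[0.0026,-0.0014,0.087],100],
  [[-0.002,0.002,-0.016],[0.0026,-0.0014,0.087],100],
  [[-0.002,0.002,-0.016],[0.0026,-0.0014,0.087],100],
])

```text
t: 29.05
eef_pos: [467.9, -314.0, 6.4]
tcp_rot: [-3.139, 0.002, -3.047]
ft_force: [0.3, 0.2, 0.2]
opening: 0.606
```

arm_command([
  [[0,0,0],[0,0,0],255],
  [[0,0,0],[0,0,0],255],
  [[0,0,0],[0,0,0],255],
  [[0,0,0],[0,0,0],255],
  [[0,0,0],[0,0,0],255],
  [[0,0,0],[0,0,0],255],
  [[0,0,0],[0,0,0],255],
  [[0,0,0],[0,0,0],255],
])

```text
t: 29.85
eef_pos: [466.9, -313.5, 5.1]
tcp_rot: [-3.141, 0.001, -3.047]
ft_force: [-0.5, 0.7, -0.3]
opening: 0.019
```

arm_command([
  [[0,0,0],[0,0,-0.03],255],
  [[0,0,0],[0,0,-0.08],255],
  [[0,0,0],[0,0,-0.13],255],
  [[0,0,0],[0,0,-0.18],255],
  [[0,0,0],[0,0,-0.2],255],
  [[0,0,0],[0,0,-0.2],255],
])

```text
t: 30.45
eef_pos: [467.7, -314.0, 208.4]
tcp_rot: [-3.137, 0.005, -3.047]
ft_force: [0.5, -0.0, 0.1]
opening: 0.006
```

Run:
```python
from h import *
plan(585,214,215,180); print(env.state()['opening'])
p,d,c=snap('wrist','w21'); P=cloud(c,d)
tubes(P,{'t0':(360,540,-480,-365)})
```

```text
turn [-0.005, 0.005, 0.094] shift [-0.1665, 0.5146, -0.0084] rows>=10.8 | now [ 467.7 -314.   208.4] [-179.7    0.3 -174.6] t 30.45
0.005579600401030784
t0 1152 [ 453.4 -404.7] [120.2  21.9] long-axis deg 13.1 z 22.2
```

View pics/w21.png

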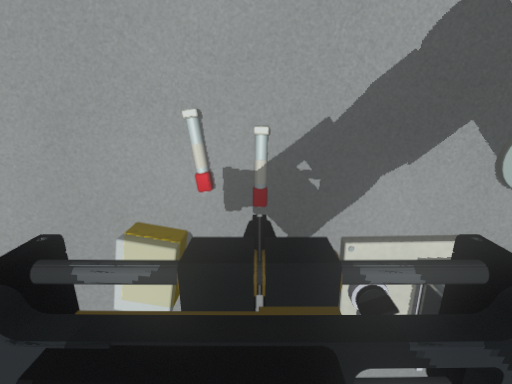

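Run:
```python
from h import *
p,d,c=snap('wrist','w22'); P=cloud(c,d)
tubes(P,{'t1':(300,560,-370,-250),'t0':(360,540,-480,-365)})
p,d,c=load('w20'); P=cloud(c,d)
tubes(P,{'t1':(300,560,-370,-250),'t0':(360,540,-480,-365)})
p,d,c=snap('side','s22'); P=cloud(c,d)
tubes(P,{'t1':(300,560,-370,-250),'t0':(360,540,-480,-365)})
```

```text
t1 1079 [ 467.4 -312.6] [119.   21.6] long-axis deg 4.4 z 22.4
t0 1158 [ 453.4 -405. ] [120.2  22.2] long-axis deg 13.2 z 22.4
t1 2043 [ 467.6 -312.7] [119.2  21.9] long-axis deg 4.3 z 22.1
t0 2302 [ 453.1 -404.7] [120.4  22.8] long-axis deg 14.0 z 22.1
t1 551 [ 468.8 -314.1] [119.6  22.1] long-axis deg 4.3 z 23.8
t0 687 [ 454.2 -406.9] [119.8  22.8] long-axis deg 13.3 z 23.6
```

Run:
```python
from h import *
plan(467.6,-312.8,60,184.4)
```

```text
turn [0.0, -0.001, 0.017] shift [-0.0014, -0.0001, 0.1439] rows>=2.9 | now [ 466.3 -312.9  203.9] [ 180.    -0.  -174.6] t 30.6
```

arm_command([
  [[0,0,0.017],[-0.0014,0,0.05],100],
  [[0,0,0.017],[-0.0014,0,0.1],100],
  [[0,0,0.017],[-0.0014,0,0.144],100],
  [[0,0,0.017],[-0.0014,0,0.144],100],
  [[0,0,0.017],[-0.0014,0,0.144],100],
  [[0,0,0.017],[-0.0014,0,0.144],100],
  [[0,0,0.017],[-0.0014,0,0.144],100],
])

```text
t: 31.3
eef_pos: [469.0, -313.9, 63.0]
tcp_rot: [-3.139, 0.003, -3.064]
ft_force: [0.7, 0.8, -0.3]
opening: 0.541
```

Run:
```python
from h import *
s=env.state();plan(467.6,-312.8,2,184.4,s); print(s['opening'])
```

```text
turn [-0.003, 0.003, 0.0] shift [0.0015, 0.0014, 0.061] rows>=1.2 | now [ 469.  -313.9   63. ] [-179.8    0.2 -175.6] t 31.3
0.5410782001259787
```

arm_command([
  [[-0.002,0.002,0],[0.0015,0.0014,0.04],100],
  [[-0.003,0.003,0],[0.0015,0.0014,0.055],100],
  [[-0.003,0.003,0],[0.0015,0.0014,0.06],100],
  [[-0.003,0.003,0],[0.0015,0.0014,0.06],100],
  [[-0.003,0.003,0],[0.0015,0.0014,0.06],100],
])

```text
t: 31.8
eef_pos: [467.2, -312.5, 2.1]
tcp_rot: [3.14, -0.001, -3.064]
ft_force: [-0.4, -0.2, 0.3]
opening: 0.604
```

arm_command([
  [[0,0,0],[0,0,0.001],100],
  [[0,0,0],[0,0,0.002],100],
  [[0,0,0],[0,0,0.002],100],
])

```text
t: 32.1
eef_pos: [466.8, -312.1, -0.6]
tcp_rot: [3.14, -0.002, -3.064]
ft_force: [-1.7, -0.3, 0.1]
opening: 0.61
```

arm_command([
  [[0,0,0],[0,0,-0.0005],255],
  [[0,0,0],[0,0,-0.0005],255],
  [[0,0,0],[0,0,-0.0005],255],
  [[0,0,0],[0,0,-0.0005],255],
  [[0,0,0],[0,0,-0.0005],255],
  [[0,0,0],[0,0,-0.0005],255],
  [[0,0,0],[0,0,-0.0005],255],
  [[0,0,0],[0,0,-0.0005],255],
])

```text
t: 32.9
eef_pos: [466.7, -312.1, -0.4]
tcp_rot: [3.139, -0.002, -3.064]
ft_force: [0.1, -0.6, -0.7]
opening: 0.02
```

Run:
```python
from h import *
print(env.state()['opening'],env.state()['ft_force'])
p,d,c=snap('side','s23'); P=cloud(c,d)
cv2.imwrite('pics/s23z.png',cv2.resize(p[200:350,140:300],None,fx=4,fy=4,interpolation=cv2.INTER_CUBIC))
p,d,c=snap('wrist','w23')
p,d,c=snap('scene','c23')
cv2.imwrite('pics/c23z.png',cv2.resize(p[170:290,110:250],None,fx=4,fy=4,interpolation=cv2.INTER_CUBIC))
```

```text
0.019649697094725173 [ 0.08602702 -0.56749259 -0.72243341]
```

View pics/s23z.png

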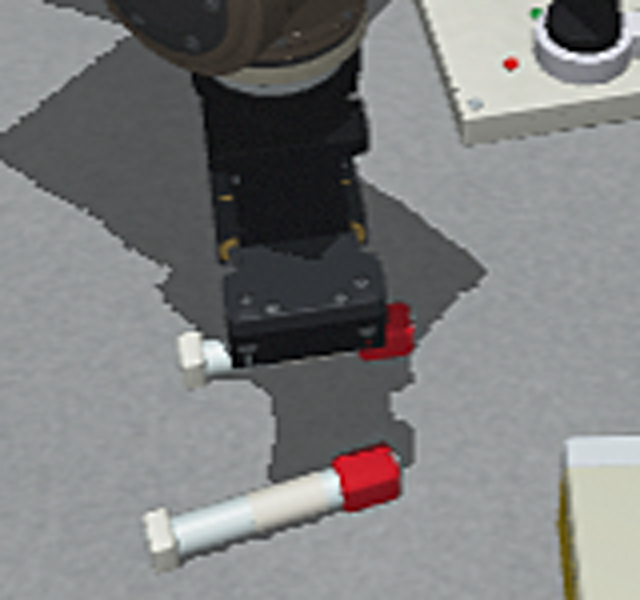

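View pics/w23.png

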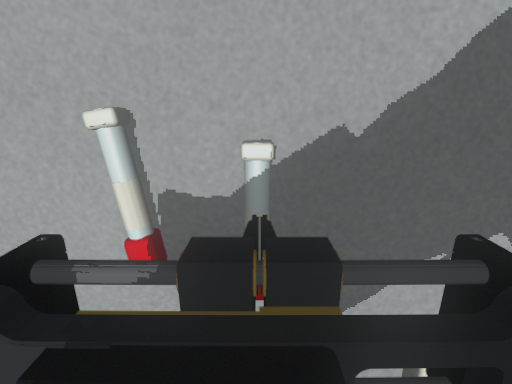

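View pics/c23z.png

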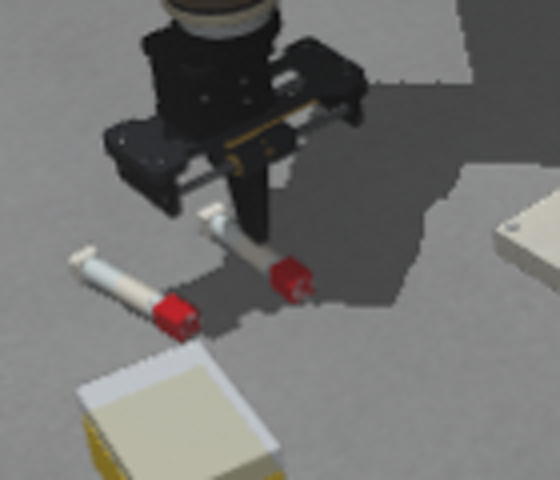

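Run:
```python
from h import *
for n in('c23','s23'):
    p,d,c=load(n); P=cloud(c,d)
    dark=(p.max(2)<45)
    k=dark&(abs(P[...,0]-467)<30)&(abs(P[...,1]+313)<30)&(P[...,2]<70)
    q=P[k]; print(n,len(q)); 
    for z in range(-5,60,5):
        a=q[(q[:,2]>=z)&(q[:,2]<z+5)]
        if len(a): print(z,len(a),a.min(0).round(),a.max(0).round())
    tubes(P,{'t1':(300,560,-370,-250)})
print(env.state())
```

```text
c23 86
20 1 [ 473. -313.   22.] [ 473. -313.   22.]
25 4 [ 475. -318.   26.] [ 478. -309.   29.]
30 7 [ 459. -320.   31.] [ 477. -310.   34.]
35 8 [ 469. -323.   35.] [ 480. -309.   40.]
40 10 [ 467. -323.   40.] [ 479. -309.   45.]
45 10 [ 461. -324.   46.] [ 478. -307.   50.]
50 11 [ 461. -324.   50.] [ 478. -307.   55.]
55 8 [ 456. -325.   56.] [ 480. -312.   60.]
t1 204 [ 468.7 -317.1] [122.7  24.4] long-axis deg 3.8 z 26.4
s23 0
t1 124 [ 421.7 -319.4] [24.2 21.1] long-axis deg 0.4 z 23.3
{'t': 33.05, 'joints': array([-7.06964783e-01,  6.62731356e-01,  1.87620071e+00, -3.78248948e-05,
        6.05816602e-01, -2.35490993e+00]), 'qvel': array([ 0.00018345,  0.00081465,  0.00025536, -0.000687  , -0.00061681,
        0.00029019]), 'tau': array([-3.38529462e-03, -6.09764457e+01, -1.47757173e+01, -4.76186431e-02,
        4.30293172e-02,  2.83741419e-04]), 'eef_pos': array([ 4.66739423e+02, -3.12055341e+02, -4.06434483e-01]), 'tcp_rot': array([ 3.13937906e+00, -2.24964134e-03, -3.06441021e+00]), 'ft_force': array([ 0.20086131,  0.74891685, -0.81935084]), 'moment': array([ 0.06677839,  0.01625518, -0.00894671]), 'opening': 0.002673888308616897}
```

Run:
```python
from h import *
for n,x,y in(('scene13',640,-17),('side13',640,-17),('side17',652,-122),('scene17',652,-122),('s11',640,-17),('s10',640,-19),('s18',652,-122)):
    p,d,c=load(n); P=cloud(c,d)
    dark=(p.max(2)<45)
    k=dark&(abs(P[...,0]-x)<45)&(abs(P[...,1]-y)<45)&(P[...,2]<280)
    q=P[k]; h=np.histogram(q[:,2],bins=range(40,280,5)); print(n,[(int(b),int(a)) for a,b in zip(*h) if a][:14])
```

```text
scene13 [(80, 2), (85, 8), (90, 9), (95, 13), (100, 18), (105, 19), (110, 20), (115, 20), (120, 16), (125, 23), (130, 12), (135, 17), (140, 13), (145, 14)]
side13 [(40, 16), (45, 3), (80, 2), (85, 14), (90, 9), (95, 12), (100, 20), (105, 20), (110, 17), (115, 15), (120, 12), (125, 15), (150, 2), (155, 2)]
side17 [(45, 10), (50, 33), (55, 86), (60, 26), (65, 25), (70, 29), (75, 31), (80, 17), (85, 25), (90, 47), (95, 18), (100, 18), (105, 25), (110, 28)]
scene17 [(45, 10), (50, 32), (55, 52), (60, 14), (65, 13), (70, 14), (75, 14), (80, 9), (85, 29), (90, 23), (95, 8), (100, 14), (105, 16), (110, 11)]
s11 [(55, 34), (60, 153), (115, 7), (120, 13), (125, 10), (130, 18), (135, 18), (140, 20), (145, 20), (150, 16), (155, 19), (160, 12), (165, 3), (185, 2)]
s10 [(55, 75), (60, 347), (160, 9), (165, 16), (170, 9), (175, 20), (180, 17), (185, 25), (190, 28), (195, 24), (200, 17), (205, 16), (210, 12), (235, 6)]
s18 [(45, 11), (50, 31), (55, 88), (60, 24), (65, 27), (70, 29), (75, 25), (80, 28), (85, 38), (90, 44), (270, 21)]
```

arm_command([
  [[0,0,0],[0,0,-0.008],100],
  [[0,0,0],[0,0,-0.008],100],
  [[0,0,0],[0,0,-0.008],100],
  [[0,0,0],[0,0,-0.008],100],
  [[0,0,0],[0,0,-0.008],100],
  [[0,0,0],[0,0,-0.008],100],
  [[0,0,0],[0,0,-0.008],100],
])

```text
t: 33.75
eef_pos: [466.7, -312.0, 7.5]
tcp_rot: [3.139, -0.002, -3.064]
ft_force: [-0.1, -0.2, 0.5]
opening: 0.539
```

Run:
```python
from h import *
s=env.state();plan(467.6,-312.8,-10,184.4,s); print(s['opening'])
for n in('scene','side'):
    p,d,c=snap(n,n+'24'); P=cloud(c,d)
    dark=(p.max(2)<45)
    k=dark&(abs(P[...,0]-467)<35)&(abs(P[...,1]+313)<50)&(P[...,2]<280)
    q=P[k]; h=np.histogram(q[:,2],bins=range(-10,280,5)); print(n,[(int(b),int(a)) for a,b in zip(*h) if a][:14])
    print(q[q[:,2]<40].round())
p,d,c=load('scene24')
cv2.imwrite('pics/c24z.png',cv2.resize(p[170:290,110:250],None,fx=4,fy=4,interpolation=cv2.INTER_CUBIC))
```

```text
turn [0.002, -0.002, 0.0] shift [-0.0008, -0.0009, 0.0175] rows>=0.4 | now [ 466.7 -312.     7.5] [ 1.799e+02 -1.000e-01 -1.756e+02] t 33.75
0.5391816489449545
scene [(30, 2), (35, 7), (40, 16), (45, 13), (50, 13), (55, 13), (60, 16), (65, 14), (70, 13), (75, 14), (80, 16), (85, 20), (90, 11), (95, 8)]
[[ 467. -290.   38.]
 [ 470. -282.   35.]
 [ 473. -291.   38.]
 [ 475. -288.   37.]
 [ 475. -285.   36.]
 [ 471. -343.   36.]
 [ 475. -343.   35.]
 [ 483. -343.   40.]
 [ 482. -343.   36.]]
side [(30, 4), (35, 14), (40, 9), (45, 14), (50, 2), (110, 1), (115, 1), (120, 1), (125, 4), (130, 21), (135, 2), (150, 43), (155, 48), (160, 69)]
[[ 468. -343.   39.]
 [ 470. -342.   37.]
 [ 472. -343.   38.]
 [ 474. -343.   38.]
 [ 476. -342.   37.]
 [ 478. -342.   36.]
 [ 480. -342.   36.]
 [ 460. -344.   39.]
 [ 462. -344.   38.]
 [ 464. -344.   38.]
 [ 466. -345.   39.]
 [ 468. -342.   35.]
 [ 470. -342.   34.]
 [ 472. -342.   34.]
 [ 474. -343.   35.]
 [ 476. -343.   35.]
 [ 460. -345.   37.]
 [ 462. -344.   35.]]
```

View pics/c24z.png

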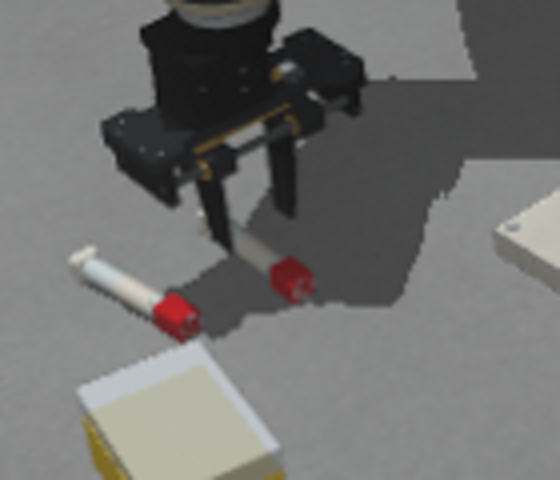

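arm_command([
  [[0.002,-0.002,0],[0,-0.0009,0.01],100],
  [[0.002,-0.002,0],[0,-0.0009,0.018],100],
  [[0.002,-0.002,0],[0,-0.0009,0.022],100],
  [[0.002,-0.002,0],[0,-0.0009,0.022],100],
])

```text
t: 34.25
eef_pos: [466.4, -312.6, -15.4]
tcp_rot: [3.14, -0.001, -3.064]
ft_force: [0.0, 0.3, 0.8]
opening: 0.605
```

arm_command([
  [[0,0,0],[0,0,0.002],100],
  [[0,0,0],[0,0,0.004],100],
  [[0,0,0],[0,0,0.004],100],
])

```text
t: 34.55
eef_pos: [466.7, -312.9, -18.5]
tcp_rot: [3.141, -0.0, -3.064]
ft_force: [-0.0, -0.5, 0.4]
opening: 0.608
```

Run:
```python
from h import *
s=env.state();print(s['opening'],s['ft_force'],s['eef_pos'])
for n in('scene','side'):
    p,d,c=snap(n,n+'25'); P=cloud(c,d)
    dark=(p.max(2)<45)
    k=dark&(abs(P[...,0]-467)<35)&(abs(P[...,1]+313)<50)&(P[...,2]<280)
    q=P[k]; h=np.histogram(q[:,2],bins=range(-10,280,5)); print(n,[(int(b),int(a)) for a,b in zip(*h) if a][:14])
p,d,c=load('scene25')
cv2.imwrite('pics/c25z.png',cv2.resize(p[170:290,110:250],None,fx=4,fy=4,interpolation=cv2.INTER_CUBIC))
```

```text
0.6077577151394079 [-0.04028612 -0.51669557  0.38631726] [ 466.73619732 -312.90058482  -18.51532251]
scene [(-5, 1), (5, 6), (10, 8), (15, 7), (20, 14), (25, 12), (30, 14), (35, 12), (40, 13), (45, 16), (50, 13), (55, 14), (60, 17), (65, 10)]
side [(0, 1), (5, 8), (10, 12), (15, 9), (20, 11), (100, 1), (105, 15), (110, 2), (120, 2), (125, 45), (130, 41), (135, 54), (140, 36), (145, 42)]
```

View pics/c25z.png

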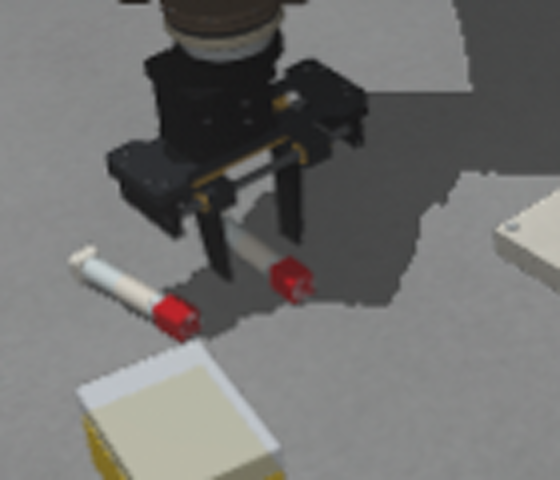

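Fingertips now really sit near z ≈ 5. Close.

arm_command([
  [[0,0,0],[0,0,0.001],255],
  [[0,0,0],[0,0,0.001],255],
  [[0,0,0],[0,0,0.001],255],
  [[0,0,0],[0,0,0.001],255],
  [[0,0,0],[0,0,0.001],255],
  [[0,0,0],[0,0,0.001],255],
  [[0,0,0],[0,0,0.001],255],
  [[0,0,0],[0,0,0.001],255],
])

```text
t: 35.45
eef_pos: [466.8, -312.9, -19.4]
tcp_rot: [3.141, -0.0, -3.064]
ft_force: [-0.7, 0.4, -0.1]
opening: 0.185
```

arm_command([
  [[0,0,0],[0,0,-0.03],255],
  [[0,0,0],[0,0,-0.08],255],
  [[0,0,0],[0,0,-0.13],255],
  [[0,0,0],[0,0,-0.18],255],
  [[0,0,0],[0,0,-0.22],255],
  [[0,0,0],[0,0,-0.22],255],
])

```text
t: 36.05
eef_pos: [468.4, -314.2, 206.0]
tcp_rot: [-3.135, 0.006, -3.064]
ft_force: [0.2, -0.1, -1.4]
opening: 0.183
```

Run:
```python
from h import *
plan(585,214,215,180); print(env.state()['opening'])
p,d,c=snap('wrist','w26'); P=cloud(c,d)
tubes(P,{'t0':(360,540,-480,-365)})
```

```text
turn [-0.006, 0.006, 0.077] shift [-0.1572, 0.5175, -0.0112] rows>=10.8 | now [ 468.4 -314.2  206. ] [-179.6    0.4 -175.6] t 36.05
0.18322853660176297
t0 1167 [ 453.4 -404.8] [120.2  22. ] long-axis deg 13.3 z 22.3
```

View pics/w26.png

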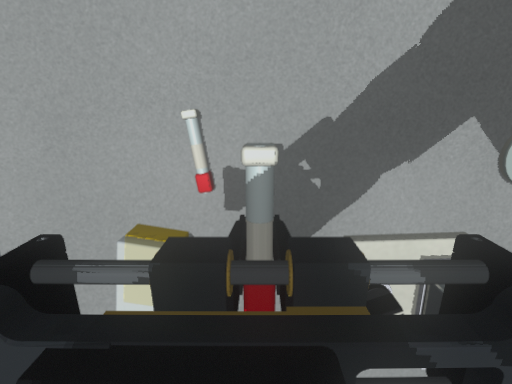

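arm_command([
  [[0,0,0],[-0.04,0.04,-0.01],255],
  [[-0.006,0.006,0.077],[-0.157,0.5175,-0.01],255],
  [[-0.006,0.006,0.077],[-0.157,0.5175,-0.01],255],
  [[-0.006,0.006,0.077],[-0.157,0.5175,-0.01],255],
  [[-0.006,0.006,0.077],[-0.157,0.5175,-0.01],255],
  [[-0.006,0.006,0.077],[-0.157,0.5175,-0.01],255],
  [[-0.006,0.006,0.077],[-0.157,0.5175,-0.01],255],
  [[-0.006,0.006,0.077],[-0.157,0.5175,-0.01],255],
])

```text
t: 36.9
eef_pos: [557.7, 71.4, 208.5]
tcp_rot: [3.136, -0.009, -3.141]
ft_force: [0.6, -1.1, -0.3]
opening: 0.183
```

Run:
```python
from h import *
plan(585,214,120,180); print(env.state()['opening'])
```

```text
turn [0.006, -0.009, 0.0] shift [-0.0281, 0.1421, 0.0891] rows>=3.4 | now [557.7  71.4 208.5] [ 179.7   -0.5 -180. ] t 36.9
0.18266349843692392
```

arm_command([
  [[0.006,-0.009,0],[-0.02,0.05,0],255],
  [[0.006,-0.009,0],[-0.028,0.1,0],255],
  [[0.006,-0.009,0],[-0.028,0.142,0.04],255],
  [[0.006,-0.009,0],[-0.028,0.142,0.089],255],
  [[0.006,-0.009,0],[-0.028,0.142,0.089],255],
  [[0.006,-0.009,0],[-0.028,0.142,0.089],255],
  [[0.006,-0.009,0],[-0.028,0.142,0.089],255],
])

```text
t: 37.6
eef_pos: [586.5, 211.1, 123.3]
tcp_rot: [3.141, 0.004, 3.141]
ft_force: [-0.5, -0.4, -0.0]
opening: 0.182
```

Run:
```python
from h import *
s=env.state();plan(585,214,-8,180,s); print(s['opening'])
p,d,c=snap('wrist','w27')
```

```text
turn [0.0, 0.004, -0.001] shift [0.002, 0.0029, 0.1313] rows>=2.6 | now [586.5 211.1 123.3] [180.    0.2 180. ] t 37.6
0.18249111721451547
```

View pics/w27.png

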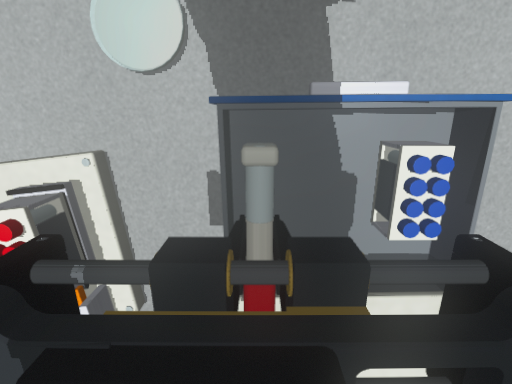

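arm_command([
  [[0,0.004,0],[0.002,0.007,0.05],255],
  [[0,0.004,0],[0.002,0.007,0.095],255],
  [[0,0.004,0],[0.002,0.007,0.12],255],
  [[0,0.004,0],[0.002,0.007,0.129],255],
  [[0,0.004,0],[0.002,0.007,0.129],255],
  [[0,0.004,0],[0.002,0.007,0.129],255],
])

```text
t: 38.25
eef_pos: [585.3, 218.8, -5.0]
tcp_rot: [3.141, 0.001, 3.141]
ft_force: [0.0, 0.0, -0.2]
opening: 0.182
```

arm_command([
  [[0,0,0],[0,0,0.001],255],
  [[0,0,0],[0,0,0.001],165],
  [[0,0,0],[0,0,0.001],165],
  [[0,0,0],[0,0,0.001],165],
  [[0,0,0],[0,0,0.001],165],
  [[0,0,0],[0,0,0.001],165],
])

```text
t: 38.85
eef_pos: [584.1, 218.9, -8.1]
tcp_rot: [-3.142, -0.001, -3.141]
ft_force: [0.3, 0.4, -0.7]
opening: 0.354
```

arm_command([
  [[0,0,0],[0,0,-0.03],165],
  [[0,0,0],[0,0,-0.08],165],
  [[0,0,0],[0,0,-0.13],165],
  [[0,0,0],[0,0,-0.18],165],
  [[0,0,0],[0,0,-0.23],100],
  [[0,0,0],[0,0,-0.26],100],
  [[0,0,0],[0,0,-0.26],100],
])

```text
t: 39.55
eef_pos: [585.8, 219.3, 256.8]
tcp_rot: [3.14, 0.006, -3.141]
ft_force: [-0.7, -0.0, -0.1]
opening: 0.552
```

Run:
```python
from h import *
plan(520,-330,250,193.2)
p,d,c=snap('wrist','w28')
p,d,c=snap('side','s28')
P=cloud(c,d); tubes(P,{'t0':(360,540,-480,-365)})
```

```text
turn [0.001, 0.006, -0.23] shift [0.066, -0.5493, 0.0053] rows>=11.1 | now [585.8 219.3 256.8] [ 179.9    0.3 -180. ] t 39.55
t0 701 [ 454.1 -406.2] [119.7  23.7] long-axis deg 13.2 z 23.5
```

View pics/w28.png

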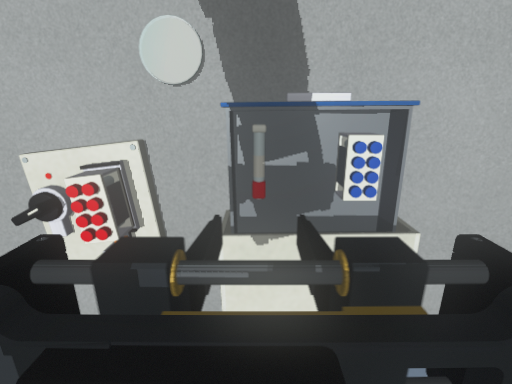

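View pics/s28.png

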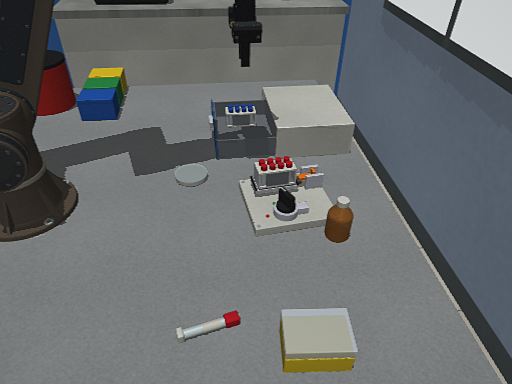

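arm_command([
  [[0,0,0],[0.005,-0.04,0],100],
  [[0.001,0.006,-0.05],[0.066,-0.549,0.005],100],
  [[0.001,0.006,-0.1],[0.066,-0.549,0.005],100],
  [[0.001,0.006,-0.15],[0.066,-0.549,0.005],100],
  [[0.001,0.006,-0.2],[0.066,-0.549,0.005],100],
  [[0.001,0.006,-0.23],[0.066,-0.549,0.005],100],
  [[0.001,0.006,-0.23],[0.066,-0.549,0.005],100],
  [[0.001,0.006,-0.23],[0.066,-0.549,0.005],100],
])

```text
t: 40.45
eef_pos: [536.7, -170.3, 246.8]
tcp_rot: [3.14, -0.01, -2.911]
ft_force: [0.6, -0.7, 0.2]
opening: 0.605
```

Run:
```python
from h import *
plan(453.3,-404.8,110,193.2)
```

```text
turn [0.002, -0.01, -0.0] shift [0.1334, -0.2095, 0.1377] rows>=5.7 | now [ 536.7 -170.3  246.8] [ 179.9   -0.6 -166.8] t 40.45
```

arm_command([
  [[0.002,-0.01,0],[0.1334,-0.2095,0.1377],100],
  [[0.002,-0.01,0],[0.1334,-0.2095,0.1377],100],
  [[0.002,-0.01,0],[0.1334,-0.2095,0.1377],100],
  [[0.002,-0.01,0],[0.1334,-0.2095,0.1377],100],
  [[0.002,-0.01,0],[0.1334,-0.2095,0.1377],100],
  [[0.002,-0.01,0],[0.1334,-0.2095,0.1377],100],
  [[0.002,-0.01,0],[0.1334,-0.2095,0.1377],100],
  [[0.002,-0.01,0],[0.1334,-0.2095,0.1377],100],
])

```text
t: 41.25
eef_pos: [453.9, -402.8, 110.2]
tcp_rot: [3.141, 0.001, -2.913]
ft_force: [0.3, -0.1, 0.4]
opening: 0.605
```

Run:
```python
from h import *
s=env.state(); p,d,c=snap('wrist','w29'); P=cloud(c,d)
tubes(P,{'t0':(360,540,-480,-365)})
plan(453.3,-404.8,10,193.2,s); print(s['joints'][5])
```

```text
t0 1811 [ 453.2 -405.2] [120.2  22. ] long-axis deg 13.1 z 22.2
turn [0.001, 0.001, -0.002] shift [0.0011, -0.0019, 0.1002] rows>=2.0 | now [ 453.9 -402.8  110.2] [ 1.799e+02  1.000e-01 -1.669e+02] t 41.25
-2.6359119892459133
```

View pics/w29.png

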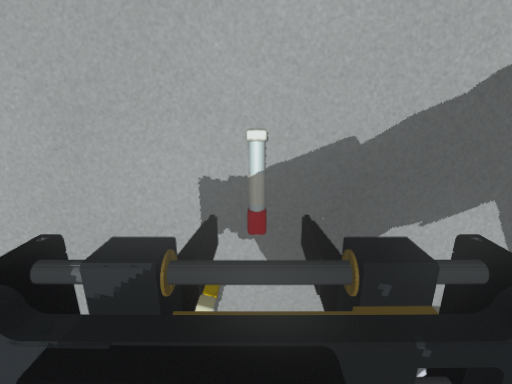

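arm_command([
  [[0,0,0.01],[0.0011,-0.002,0.05],100],
  [[0,0,0.01],[0.0011,-0.002,0.09],100],
  [[0,0,0.01],[0.0011,-0.002,0.115],100],
  [[0,0,0.01],[0.0011,-0.002,0.125],100],
  [[0,0,0.01],[0.0011,-0.002,0.129],100],
  [[0,0,0.01],[0.0011,-0.002,0.129],100],
  [[0,0,0.01],[0.0011,-0.002,0.129],100],
])

```text
t: 42.0
eef_pos: [455.2, -406.0, -15.6]
tcp_rot: [-3.138, 0.004, -2.921]
ft_force: [-0.0, 0.1, 0.1]
opening: 0.608
```

arm_command([
  [[0,0,0],[0,0,0],255],
  [[0,0,0],[0,0,0],255],
  [[0,0,0],[0,0,0],255],
  [[0,0,0],[0,0,0],255],
  [[0,0,0],[0,0,0],255],
  [[0,0,0],[0,0,0],255],
  [[0,0,0],[0,0,0],255],
  [[0,0,0],[0,0,0],255],
])

```text
t: 42.8
eef_pos: [454.5, -405.7, -17.1]
tcp_rot: [-3.14, 0.002, -2.921]
ft_force: [-0.5, -0.3, 0.6]
opening: 0.18
```

arm_command([
  [[0,0,0],[0,0,-0.03],255],
  [[0,0,0.03],[0,0,-0.08],255],
  [[0,0,0.06],[0,0,-0.13],255],
  [[0,0,0.09],[0,0,-0.18],255],
  [[0,0,0.1],[0,0,-0.22],255],
  [[0,0,0.1],[0,0,-0.22],255],
])

```text
t: 43.4
eef_pos: [455.3, -406.8, 208.6]
tcp_rot: [-3.132, 0.008, -3.021]
ft_force: [-0.2, -0.1, 0.3]
opening: 0.18
```

Run:
```python
from h import *
plan(585,272,210,180); print(env.state()['opening'])
```

```text
turn [-0.009, 0.009, 0.12] shift [-0.2101, 0.6583, -0.0058] rows>=13.8 | now [ 455.3 -406.8  208.6] [-179.5    0.5 -173.1] t 43.4
0.17986383741354997
```

arm_command([
  [[0,0,0.02],[-0.03,0.04,0],255],
  [[-0.009,0.009,0.12],[-0.21,0.658,-0.006],255],
  [[-0.009,0.009,0.12],[-0.21,0.658,-0.006],255],
  [[-0.009,0.009,0.12],[-0.21,0.658,-0.006],255],
  [[-0.009,0.009,0.12],[-0.21,0.658,-0.006],255],
  [[-0.009,0.009,0.12],[-0.21,0.658,-0.006],255],
  [[-0.009,0.009,0.12],[-0.21,0.658,-0.006],255],
  [[-0.009,0.009,0.12],[-0.21,0.658,-0.006],255],
])

```text
t: 44.2
eef_pos: [535.4, -14.6, 205.1]
tcp_rot: [3.134, -0.008, -3.141]
ft_force: [1.6, 0.1, 0.0]
opening: 0.182
```

Run:
```python
from h import *
plan(585,272,200,180); print(env.state()['opening'])
```

```text
turn [0.007, -0.008, 0.0] shift [-0.0498, 0.2866, 0.0067] rows>=5.8 | now [535.4 -14.6 205.1] [ 179.6   -0.4 -180. ] t 44.2
0.18162114924324502
```

arm_command([
  [[0.007,-0.008,0],[-0.0498,0.2866,0.0067],255],
  [[0.007,-0.008,0],[-0.0498,0.2866,0.0067],255],
  [[0.007,-0.008,0],[-0.0498,0.2866,0.0067],255],
  [[0.007,-0.008,0],[-0.0498,0.2866,0.0067],255],
  [[0.007,-0.008,0],[-0.0498,0.2866,0.0067],255],
  [[0.007,-0.008,0],[-0.0498,0.2866,0.0067],255],
  [[0.007,-0.008,0],[-0.0498,0.2866,0.0067],255],
  [[0.007,-0.008,0],[-0.0498,0.2866,0.0067],255],
])

```text
t: 45.0
eef_pos: [584.8, 270.5, 199.4]
tcp_rot: [-3.141, -0.001, -3.14]
ft_force: [-0.4, -0.0, -0.5]
opening: 0.183
```

Run:
```python
from h import *
s=env.state();plan(585,275,-5,180,s); print(s['opening'])
p,d,c=snap('wrist','w30')
```

```text
turn [-0.001, -0.001, 0.002] shift [-0.0003, 0.0046, 0.2044] rows>=4.1 | now [584.8 270.5 199.4] [-180.    -0.  -179.9] t 45.0
0.1828792071688225
```

View pics/w30.png

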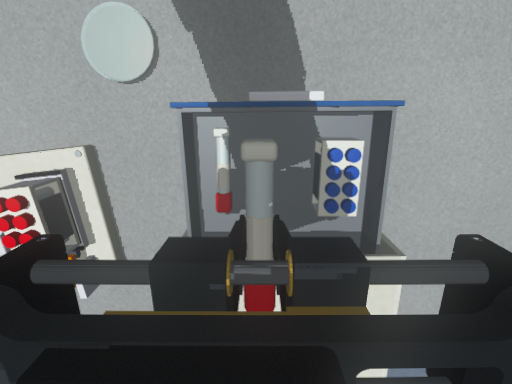

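Run:
```python
from h import *
for n in('side25','scene25'):
    p,d,c=load(n);P=cloud(c,d)
    k=(abs(P[...,0]-467)<60)&(abs(P[...,1]+313)<110)&(P[...,2]<200)&(p.max(2)<60)
    q=P[k]; o=abs(q[:,1]+313)>50
    h=np.histogram(q[o][:,2],bins=range(-10,200,5)); print(n,[(int(b),int(a)) for a,b in zip(*h) if a])
```

```text
side25 [(-5, 1), (0, 1), (80, 7), (85, 58), (90, 65), (95, 55), (100, 5), (105, 31), (110, 59), (115, 46), (120, 81), (125, 531), (130, 15), (135, 12), (140, 10), (145, 11), (150, 18), (155, 10), (160, 15), (165, 12), (170, 19), (175, 33), (180, 32), (185, 4)]
scene25 [(-5, 5), (0, 4), (80, 6), (85, 27), (90, 37), (95, 45), (100, 25), (105, 27), (110, 28), (115, 43), (120, 134), (125, 263), (130, 9), (135, 12), (140, 7), (145, 10), (150, 11), (155, 10), (160, 7), (165, 10), (170, 11), (175, 14), (180, 17), (185, 1)]
```

arm_command([
  [[0,0,0],[0,0,0.05],255],
  [[0,0,0],[0,0,0.1],255],
  [[0,0,0],[0,0,0.15],255],
  [[0,0,0],[0,0,0.19],255],
  [[0,0,0],[0,0,0.203],255],
  [[0,0,0],[0,0,0.203],255],
  [[0,0,0],[0,0,0.203],255],
])

```text
t: 45.75
eef_pos: [586.8, 269.7, -0.3]
tcp_rot: [3.141, 0.003, 3.141]
ft_force: [0.5, 0.0, 0.2]
opening: 0.184
```

arm_command([
  [[0,0,0],[0,0,0.001],255],
  [[0,0,0],[0,0,0.001],165],
  [[0,0,0],[0,0,0.001],165],
  [[0,0,0],[0,0,0.001],165],
  [[0,0,0],[0,0,0.001],165],
  [[0,0,0],[0,0,0.001],165],
])

```text
t: 46.35
eef_pos: [585.7, 270.0, -3.1]
tcp_rot: [3.141, 0.001, -3.141]
ft_force: [0.5, -0.1, 0.5]
opening: 0.354
```

arm_command([
  [[0,0,0],[0,0,-0.03],165],
  [[0,0,0],[0,0,-0.08],165],
  [[0,0,0],[0,0,-0.13],165],
  [[0,0,0],[0,0,-0.18],165],
  [[0,0,0],[0,0,-0.23],100],
  [[0,0,0],[0,0,-0.28],100],
  [[0,0,0],[0,0,-0.33],100],
  [[0,0,0],[0,0,-0.33],100],
])

```text
t: 47.15
eef_pos: [586.7, 270.5, 334.3]
tcp_rot: [3.138, 0.012, -3.141]
ft_force: [0.0, -0.9, 0.4]
opening: 0.594
```

Run:
```python
from h import *
plan(600,480,330,180)
p,d,c=snap('wrist','w31'); P=cloud(c,d)
rect(P,'used',525,645,335,415,60,80)
p,d,c=snap('side','s31');p,d,c=snap('scene','c31')
```

```text
turn [0.004, 0.012, 0.0] shift [-0.0133, 0.2094, 0.0052] rows>=4.2 | now [586.7 270.5 334.3] [ 179.8    0.7 -180. ] t 47.15
used 956 [544. 352.  60.] [635. 398.  73.] [array([588.8, 375.3]), array([99.5, 51.2]), np.float64(0.3)]
```

View pics/w31.png

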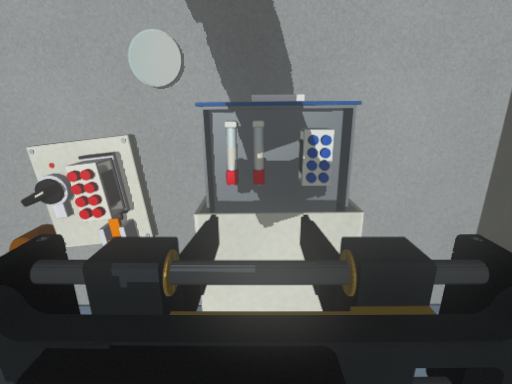

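View pics/s31.png

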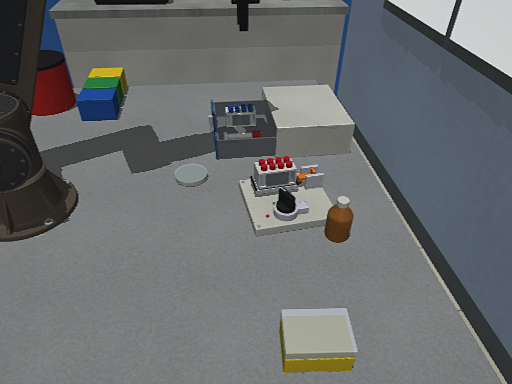

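View pics/c31.png

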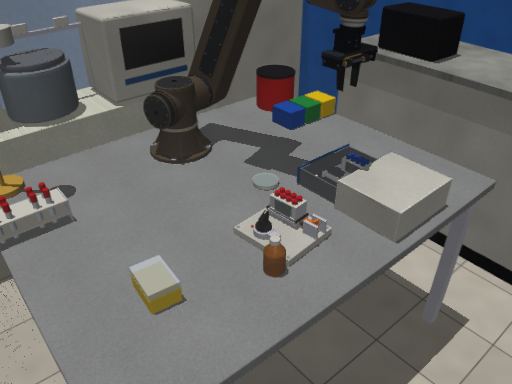

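arm_command([
  [[0,0,0.15],[-0.02,0,0],100],
  [[0,0,0.3],[-0.04,0.01,0],100],
  [[0,0,0.45],[-0.06,0.02,0],100],
  [[0,0,0.6],[-0.08,0.03,0],100],
  [[0,0,0.75],[-0.09,0.04,0],100],
  [[0,0,0.9],[-0.1,0.05,0],100],
  [[0,0,1.05],[-0.1,0.06,0],100],
  [[0,0,1.2],[-0.1,0.07,0],100],
])

```text
t: 48.1
eef_pos: [685.3, 340.2, 323.9]
tcp_rot: [-3.139, 0.0, 1.935]
ft_force: [-0.5, -0.2, -0.8]
opening: 0.607
```

arm_command([
  [[0,0,0.15],[0,0,0],100],
  [[0,0,0.3],[0,0,0],100],
  [[0,0,0.4],[0,0,0],100],
  [[0,0,0.4],[0,0,0],100],
])

```text
t: 48.5
eef_pos: [685.0, 339.9, 324.6]
tcp_rot: [-3.14, 0.001, 1.54]
ft_force: [0.2, -0.5, 0.1]
opening: 0.609
```

Run:
```python
from h import *
s=env.state(); print(s['eef_pos'],s['tcp_rot'])
p,d,c=snap('wrist','w32'); p,d,c=snap('side','s32');P=cloud(c,d)
rect(P,'caps',580,700,-80,50,104,125); rect(P,'knob',600,720,-190,-90,84,94)
rect(P,'dish',430,545,-10,110,10,25);rect(P,'front',400,505,150,470,57,90)
rect(P,'tipbox',500,900,-650,-400,60,75);rect(P,'bottle',700,900,-250,-80,90,118)
```

```text
[685.02621733 339.93098124 324.57686372] [-3.13980521e+00  1.25022181e-03  1.54049302e+00]
caps 254 [602. -39. 104.] [680.   1. 112.] [array([641.2, -18. ]), array([81.5, 39.4]), np.float64(6.8)]
knob 107 [ 639. -145.   85.] [ 668. -102.   93.] [array([ 653.2, -122.8]), array([15.6, 50.1]), np.float64(26.1)]
dish 171 [432.  44.  11.] [466. 108.  19.] [array([449.3,  76.1]), array([66.3, 34.2]), np.float64(89.3)]
front 206 [483. 167.  58.] [504. 428.  73.] [array([493.7, 300. ]), array([ 22.4, 270. ]), np.float64(0.4)]
tipbox 3250 [ 583. -513.   62.] [ 698. -428.   69.] [array([ 641.6, -468.7]), array([ 87.5, 121.1]), np.float64(85.0)]
bottle 159 [ 755. -198.   90.] [ 780. -172.  112.] [array([ 768. , -185.1]), array([29.5, 26.4]), np.float64(86.6)]
```

View pics/w32.png

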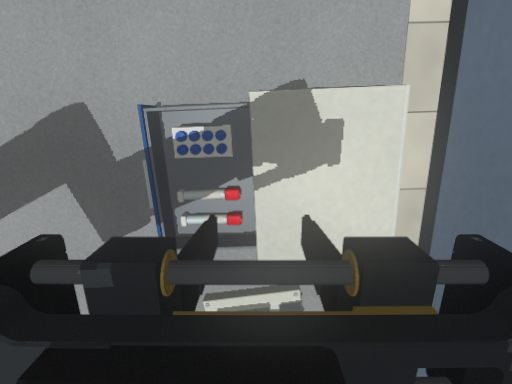

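Run:
```python
from h import *
print(env.job_done(), env.state()['t'])
```

```text
the job is handed in; nothing more can be done
the job is handed in; nothing more can be done
```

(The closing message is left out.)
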